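Brush out the taper socket, release the safety catch and hold the clamp open

ROBOT

A 7-joint arm with a two-finger parallel gripper is mounted at the origin on the work surface. World frame = base frame: x ahead of the robot, y to its left, z up, the work surface at z = 0. Lengths are in m, angles in rad, forces in N, time in s.
With the tool pointing down it reaches from about 0.425 to 0.925 m from the base axis. Payload 6.8 kg.
Tool frame: the origin (TCP) lies between the finger pads; the fingertips stand r.tip_reach ahead of it and the grasp point (between the pads) lies 11 mm behind it (r.tip_reach is the distance from the TCP to the fingertips, in m); z points along the fingers, y is the direction in which the jaws open and shut (so a half turn about z gives the same grasp; the last joint's range is limited). The gripper opens to 85 mm and grips with 20 to 120 N. Pads are 22 mm wide; open, the fingers measure 114 mm over their backs; the gripper's body (76 mm by 85 mm) begins 54 mm behind the grasp point. The pads swing forward as they close: fully open they stand 13 mm farther back than shut.
Start: joints at [0.994, 0.477, 0.022, 1.555, -0.011, 1.109, -0.083], TCP at [0.305, -0.602, 0.239] pointing down, gripper open.
Joint ranges: [-2.96, 2.96], [-0.34, 2.1], [-1.41, 1.46], [0.24, 2.44], [-1.37, 4.51], [0.17, 1.92], [-2.96, 2.96]. Speed limits (rad/s): [2.39, 2.39, 3.14, 3.14, 3.14, 3.14, 3.14].

INTERFACE

Orientations are given as a rotation vector (axis times angle).
In Python, from bench import r, eyes, spotter gives the robot as it stands.
- The arm moves only by the tool carry_out, never from a script. Its argument "series" is text: rows parted by semicolons, each of 5 numbers parted by spaces: the shift along the tool's x, y, z in cm, then the turn about the tool's z in rad, then the opening, from 0 (shut) to 1 (fully open). In form: x y z yaw gripper; .... A call has 1 to 8 rows; each row shifts and turns the commanded pose from where the row before left it, along the tool's axes as they then stand; what a row does not reach is not made up. A row lasts 1/8 s, in which the tool goes at most 62.5 mm and 10.7 degrees, less where a joint would pass 70% of its speed; a pose out of reach is approached as far as the arm can. A call with a gripper value outside its range is refused whole. The fingers move at their own pace and stop on an object; "grip_force" is the grip in N (left out, the last holds). Time passes only in rows, so rows that do not move let the fingers close. It gives the time, the measured TCP pose, the force and the opening at its end, in the units of the state.
- r.get_obs(): the state, without advancing time (a new reading comes with each control period).
- eyes.grab_frame(name): name is "side" or "top"; returns a dict with "color" (480x640x3 uint8, blue, green, red), "intrinsics" (3x3 intrinsics, pixels), "R" (3x3) and "t" (3): a world point X has camera coordinates R X + t. Camera axes: x right, y down, z forward; pixel columns grow to the right and rows downward; lengths in m; the calibration is good to about 2 mm. A picture is of the moment at which its call begins. There is no depth.
- r.hand_in(): hands the job in, once; it reports no verdict.
Trained networks look in a picture, given as the dict that the camera call returned (one of the last four; its "shot" number tells which), for a name from the list of things; names that differ only in an ending like _2 or _b are one class to them, and where a whole thing is asked for, a point or a joint stands for the part that bears it (a point fixed in the world has none). Each returns a list of dicts, best first, with "confidence" (0 to 1); they miss things now and then, are a little off and sometimes report something else, mostly with a low value. They report only what shows in the picture. A call takes as long as a camera call. They do not tell look-alikes from the thing itself.
- spotter.search_frame(picture, query): "uv" ([column, row] in pixels, amid what is visible of it).
- spotter.trace(picture, query): "pixels" (480x640 bool, what is visible of it) and "uv" ([column, row] in pixels, amid what is visible of it).
- spotter.mark_of(picture, query): "uv" ([column, row] in pixels: a listed point, or the origin of a listed thing).
The state is a dict: "clock": time; "joints": joint angles; "qvel": joint speeds; "tau": joint torques, N m; "tcp_pos": TCP position; "orientation": TCP orientation; "contact_force": force on the tool from outside, world axes, zero at the start; "moment": the same for the moment, N m; "grip_width": finger opening in m.
Only numpy, scipy, OpenCV 4.12 (cv2) and the standard library are available. Lean on these libraries where they do the work, as an engineer would, in place of code of your own. Each camera call takes 0.05 s, during which the arm holds its last target.

TASK

Clean the clamping unit for the next tool: take the taper brush out of its hole in the rack, brush the tapered socket with two full strokes (right down until the hand guard is almost on the rim, up until the tip is near the mouth, right down again), and put the brush back into the hole it came from. Then flip the safety catch beside the lever fully down so that the lever is unlocked, and only then pull the lever by its side grip all the way to its stop against its spring, to open the clamp. Finish while holding the lever at its stop with the fingers, without letting go, and leave everything else on the desk where it is.

Things in the scene. Friction and masses are not known exactly. Their poses are not given: they have to be found in the camera images.
- clamp_unit: Tool clamping unit, fixed, yaw about +-0.25: base plate 160 x 150 x 15 mm, grey cast housing 110 x 110 mm up to 130 mm high, on top a round steel spindle nose 88 mm across, 145 mm high, with two drive keys 8 mm above it on its -x and +x sides, 30 to 42 mm from the axis. Origin: centre of the underside; z up; -x is the operator's side; lever and catch are on the -y side.
- socket_mouth (a point): Centre of the mouth of the upright tapered socket, open to the top, 145 mm above the desk; z up along the socket's axis. The bore is 44 mm across at the mouth and narrows to 25 mm at 66 mm depth; below that a 25 mm bore holds the drawbar, whose top is 83 mm below the mouth.
- brush_grip (a point): Middle of the upright wooden handle of the taper brush, mass about 0.2 kg. The handle is round, 26 mm across, straight for 30 mm either side of this point; its top end is 43 mm above. 62 mm below is the underside of a round metal hand guard, 56 mm across, 6 mm thick, on which the brush hangs in its hole of the rack. z points from head to handle.
- brush_tip (a point): Lower end of the brush head, on its axis, 130 mm below brush_grip and 68 mm below the guard's underside. The head is a steel core 16 mm across that widens in the last 13 mm under the guard to a cone 40 mm across, with soft black bristle whorls, up to 43 mm across, that give way freely.
- rack: Grey sheet-steel rack, fixed, 230 (x) x 100 (y) x 110 mm high, with two holes 46 mm across in its top, 58 mm from its centre along its x axis either way. One holds the brush, the other a tool holder (either way round). Origin: centre of the underside, z up.
- catch (a joint): Safety catch, a steel pawl on the unit's -y side that turns about an axis along the unit's y: 0 = locked (its nose blocks a tooth of the lever), 1.05 rad = fully flipped, free. Between the two it stays where it is left (stiff, about 2 N at the pad). It begins between 0 and 0.08.
- catch_pad (a point): Centre of the thumb pad at the end of the catch's tail: a steel roller 14 mm across and 30 mm long along the unit's y axis. When locked the tail rises 40 degrees towards the operator's side (-x of the unit), with the pad 60 mm from the hinge; pressing the pad down flips the catch, until the tail points 20 degrees below level.
- catch_hinge (a point): Point on the catch's hinge axis level with the pad's middle, 119 mm above the desk.
- clamp_lever (a joint): Hand lever of the clamp: 0 = rest (upright, leaning 9 degrees away from the operator's side), 0.95 rad = fully pulled, at the stop. It turns about an axis along the unit's y; its grip goes towards the unit's -x side and down. A spring returns it (about 6 N at the grip at rest, 12 N at the stop). While locked it gives about 0.1 under a firm pull of 25 N.
- lever_grip (a point): Middle of the black round side grip at the end of the lever: 26 mm across, 66 mm long, level, along the unit's y axis, standing out to the -y side of the lever's steel rod (12 mm thick, its middle 42 mm from this point). 160 mm from the hinge axis; about 243 mm above the desk at rest, 196 mm at the stop.
- lever_hinge (a point): Point on the lever's hinge axis in line with the middle of the grip, 137 mm from the unit's centre to its -y side and 85 mm above the desk.
- tool_holder: Bystander: steel tool holder with a flange 63 mm across, hanging by it in the other hole of the rack, its cutter standing 104 mm above the rack's top. Origin: at the flange's underside.
- ring_gauge: Bystander: steel ring, 52 mm across, 22 mm high. Origin: centre of the underside.
- turned_a: Bystander: turned steel part standing upright, 30 mm across, 72 mm high. Origin: centre of the underside.
- turned_b: Bystander: turned steel part standing upright, 33 mm across, 58 mm high. Origin: centre of the underside.
- wash_bottle: Bystander: white squeeze bottle with a red cap and spout, 60 mm across, 180 mm high. Origin: centre of the underside.
- collet_bin: Bystander: blue open bin with collets, 90 x 130 x 45 mm. Origin: centre of the underside.
- spanner: Bystander: open spanner lying flat, 180 mm long. Origin: centre of the underside.
- gauge_pin: Bystander: steel cylinder standing upright, 22 mm across, 50 mm high. Origin: centre of the underside.
Mind the look-alikes: they are no part of the job. Leave any blue or pink look-alike of the part that bears brush_grip alone.

How it is judged:
By the outcome, as a careful person would: the job done as asked, in the order asked, and still so for the second after the job is handed in, while the arm keeps its last pose, push and grip.
It also fails if it takes over 69 s, if anything falls off the work surface, if the arm or the gripper's body presses on something with over 40 N, if the wrist force passes 120 N, or if a joint passes its speed limit or range.

## Working session

There is one attempt and no reset: what is moved stays moved. The work goes in short steps, Python scripts to look and compute and a tool call to move; the robot and the scene stay as the last step left them, time stands still between calls to the robot, and variables do not carry over. Pictures are saved under pics/ and viewed, and the job is handed in when it is done.

Besides the shell and the picture viewer there is one more tool, called after "Call:" by a JSON object that holds its "api" and its "payload", one argument or row to a line. carry_out: Moves the arm, as the interface text tells. Its arguments: {"type":"object","properties":{"series":{"type":"string"},"grip_force":{"type":"number"}},"required":["series"]}

```bash
ls; mkdir -p pics; cat > h.py <<'E'
import numpy as np, cv2
from scipy.spatial.transform import Rotation as Ro
from bench import r, eyes, spotter
def grab(n,save=None):
    p=eyes.grab_frame(n)
    if save: cv2.imwrite('pics/%s.png'%save,p['color'])
    return p
def ray(p,uv):
    K=np.array(p['intrinsics']);R=np.array(p['R']);t=np.array(p['t'])
    d=R.T@np.linalg.inv(K)@np.array([uv[0],uv[1],1.]); return -R.T@t,d/np.linalg.norm(d)
def atz(p,uv,z):
    c,d=ray(p,uv); return c+d*(z-c[2])/d[2]
def tri(pa,ua,pb,ub):
    a,da=ray(pa,ua);b,db=ray(pb,ub)
    s=np.linalg.lstsq(np.c_[da,-db],b-a,rcond=None)[0]
    x,y=a+s[0]*da,b+s[1]*db
    return (x+y)/2,np.linalg.norm(x-y)
def proj(p,X):
    q=np.array(p['intrinsics'])@(np.array(p['R'])@np.array(X)+np.array(p['t'])); return q[:2]/q[2]
def st():
    o=r.get_obs();R=Ro.from_rotvec(o['orientation']).as_matrix()
    return o,R
E
python3 - <<'E'
from h import *
np.set_printoptions(precision=4,suppress=True)
o,R=st();print(o);print(R,r.tip_reach)
P={n:grab(n,n+'0') for n in('side','top')}
for n in P:
    p=P[n];print(n,'cam',-np.array(p['R']).T@p['t'])
    for q in ['socket_mouth','brush_grip','brush_tip','rack','clamp_unit','catch_pad','catch_hinge','lever_grip','lever_hinge','tool_holder','ring_gauge','turned_a','wash_bottle','collet_bin','spanner','gauge_pin']:
        print(n,q,[(np.round(d['uv'],1).tolist(),round(d['confidence'],2)) for d in spotter.mark_of(p,q)[:4]])
E
```

```text
pics
{'clock': 0.0, 'joints': array([ 0.9939,  0.4778,  0.0224,  1.5565, -0.0115,  1.1093, -0.0831]), 'qvel': array([-0.0001, -0.0025, -0.0003,  0.0004, -0.0004, -0.0009,  0.001 ]), 'tau': array([  0.0015, -59.6441,   1.6086, -28.1194,   0.0126,   0.0094,
         0.    ]), 'tcp_pos': array([ 0.3047, -0.6017,  0.2383]), 'orientation': array([-3.0539, -0.7292,  0.0009]), 'contact_force': array([0.7772, 0.3471, 0.0815]), 'moment': array([ 0.023 ,  0.019 , -0.0306]), 'grip_width': 0.08539538650617748}
[[ 0.8921  0.4518 -0.001 ]
 [ 0.4518 -0.8921  0.0016]
 [-0.0001 -0.0019 -1.    ]] 0.008
side cam [0.4246 0.6169 0.7967]
side socket_mouth [([321.5, 214.6], 0.62)]
side brush_grip [([403.1, 393.5], 0.93), ([328.6, 359.3], 0.83), ([326.0, 468.0], 0.79), ([248.9, 460.7], 0.76)]
side brush_tip [([398.9, 429.9], 0.9)]
side rack [([291.0, 410.6], 0.84)]
side clamp_unit [([319.5, 255.5], 0.82)]
side catch_pad [([366.5, 201.0], 0.67)]
side catch_hinge []
side lever_grip [([326.0, 143.7], 0.72)]
side lever_hinge []
side tool_holder [([256.5, 381.0], 0.59)]
side ring_gauge [([327.5, 295.0], 0.93)]
s
[... 382 characters left out ...]
.75), ([209.1, 323.3], 0.66), ([432.2, 230.9], 0.21)]
top brush_tip [([168.0, 244.0], 0.86), ([170.1, 282.7], 0.77), ([363.4, 246.0], 0.39)]
top rack [([220.5, 251.7], 0.65)]
top clamp_unit [([362.0, 245.7], 0.76)]
top catch_pad [([394.5, 275.7], 0.71)]
top catch_hinge [([394.4, 262.5], 0.6)]
top lever_grip [([432.3, 232.7], 0.67)]
top lever_hinge [([420.2, 245.8], 0.56)]
top tool_holder [([209.1, 227.0], 0.64), ([394.7, 260.8], 0.24)]
top ring_gauge [([319.1, 260.7], 0.56)]
top turned_a [([363.6, 201.5], 0.57), ([389.7, 209.9], 0.47)]
top wash_bottle [([249.9, 171.3], 0.86), ([209.9, 223.5], 0.64)]
top collet_bin []
top spanner [([455.7, 308.4], 0.96)]
top gauge_pin [([349.5, 287.5], 0.65)]
```

View pics/side0.png

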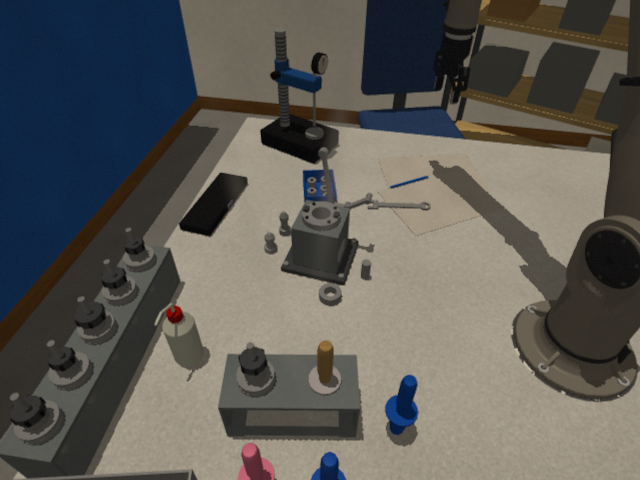

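View pics/top0.png

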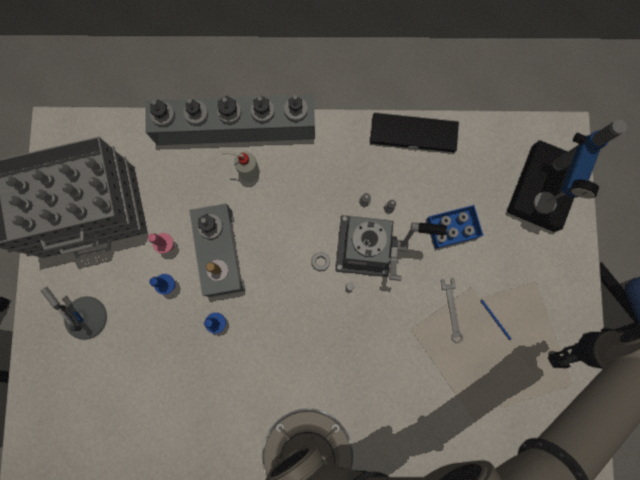

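The wooden brush stands in the rack, at side (326,360) and top (212,268). The look-alikes to avoid are blue at side (403,393) and (328,467), and pink at side (251,460); the matching top pixels are (215,323), (163,284) and (160,243). I choose the wooden one in the rack and will check it with a crop.

```bash
cat > m.py <<'E'
from h import *
np.set_printoptions(precision=4,suppress=True)
s=grab('side');t=grab('top')
print(s['intrinsics'],t['intrinsics'])
print('brush?',tri(s,[328.6,359.3],t,[212.3,266.1]))
print('lever_grip',tri(s,[326,143.7],t,[432.3,232.7]))
print('pad',tri(s,[366.5,201],t,[394.5,275.7]))
print('mouth side',atz(s,[321.5,214.6],.145), 'unit', atz(s,[319.5,255.5],0),atz(t,[362,245.7],0))
print('hinge top',atz(t,[394.4,262.5],.119),atz(t,[420.2,245.8],.085))
print('rack',atz(s,[291,410.6],0),atz(t,[220.5,251.7],0))
print('holder',tri(s,[256.5,381],t,[209.1,227]))
for n,a,b in [('ring',[327.5,295],[319.1,260.7]),('pin',[362.4,270.4],[349.5,287.5]),('ta',[284.2,231.9],[363.6,201.5]),('tb',[269.7,250],[389.7,209.9])]:
    print(n,atz(s,a,0),atz(t,b,0))
c=s['color'][180:300,240:440];cv2.imwrite('pics/c1.png',cv2.resize(c,None,fx=4,fy=4,interpolation=2))
c=s['color'][320:470,200:400];cv2.imwrite('pics/c2.png',cv2.resize(c,None,fx=4,fy=4,interpolation=2))
c=t['color'][180:310,310:490];cv2.imwrite('pics/c3.png',cv2.resize(c,None,fx=4.4,fy=4.4,interpolation=2))
c=t['color'][190:310,170:270];cv2.imwrite('pics/c4.png',cv2.resize(c,None,fx=5,fy=5,interpolation=2))
E
python3 m.py
```

```text
[[443.0815   0.     319.1927]
 [  0.     443.0815 246.0866]
 [  0.       0.       1.    ]] [[532.742    0.     313.8637]
 [  0.     532.742  240.9522]
 [  0.       0.       1.    ]]
brush? (array([0.4846, 0.239 , 0.1794]), np.float64(0.00883584618802736))
lever_grip (array([ 0.576 , -0.2939,  0.2415]), np.float64(0.015952234741589327))
pad (array([ 0.4715, -0.2173,  0.1471]), np.float64(0.0011031952202258152))
mouth side [ 0.5662 -0.1495  0.145 ] unit [ 0.5722 -0.1608  0.    ] [ 0.5682 -0.1488  0.    ]
hinge top [ 0.5086 -0.2218  0.119 ] [ 0.5577 -0.2965  0.085 ]
rack [0.5459 0.2508 0.    ] [0.5473 0.2514 0.    ]
holder (array([0.5983, 0.2637, 0.1134]), np.float64(0.000480396529584303))
ring [ 0.5291 -0.0375  0.    ] [ 0.5243 -0.0275  0.    ]
pin [ 0.4592 -0.1311  0.    ] [ 0.4497 -0.1133  0.    ]
ta [ 0.6819 -0.2295  0.    ] [ 0.6962 -0.1539  0.    ]
tb [ 0.7012 -0.155   0.    ] [ 0.6724 -0.2285  0.    ]
```

View pics/c1.png

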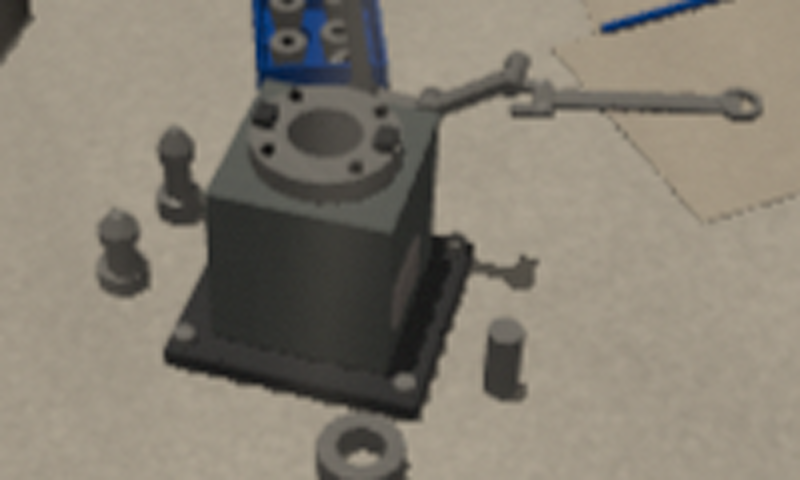

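View pics/c2.png

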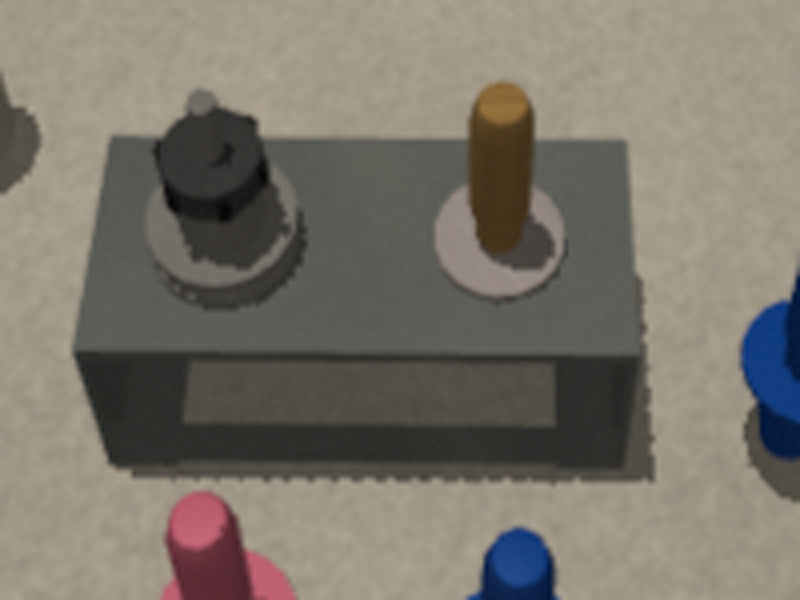

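View pics/c3.png

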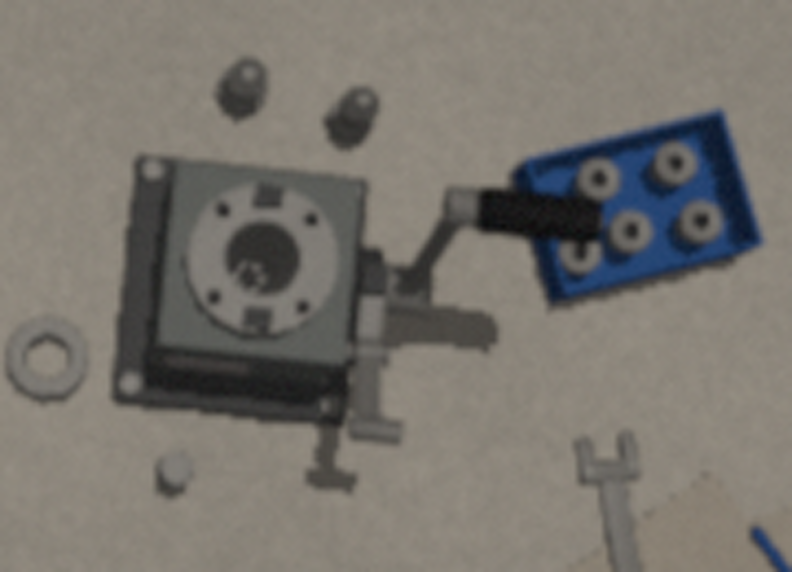

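View pics/c4.png

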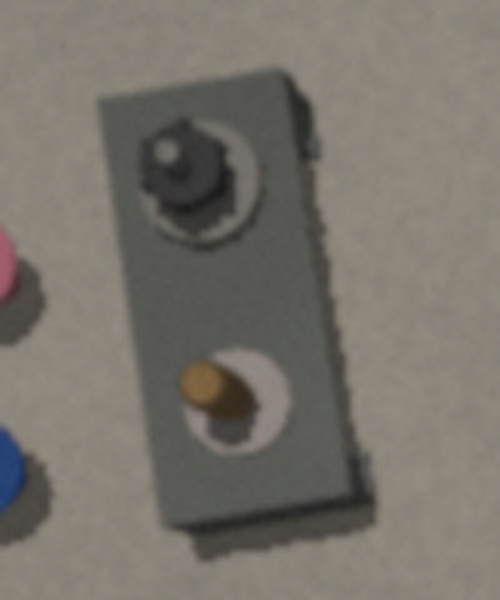

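The crops show only the wooden handle in the rack's near hole: guard at about side (325,379) and top (217,270), tool holder in the other hole. Next I refine the points.

```bash
cat > m2.py <<'E'
from h import *
np.set_printoptions(precision=4,suppress=True)
s=grab('side');t=grab('top')
for n,us,ut,z in [('handletop',[325.5,342],[210.6,266.8],.215),('guard',[325,379.5],[217.4,270],.116),('mouth',[321.5,212.75],[369.5,238.6],.145)]:
    a,b=atz(s,us,z),atz(t,ut,z);print(n,a,b,tri(s,us,t,ut))
# guard colour seg
for p,n,(c0,r0,c1,r1) in [(s,'s',(300,355,350,400)),(t,'t',(200,250,235,290))]:
    im=p['color'][r0:r1,c0:c1].astype(int)
    m=(im.min(2)>105)&(im[:,:,2]-im[:,:,1]>3) if n=='s' else (im.min(2)>95)
    hsv=im[r1-r0-1:]; 
    print(n,im[ (378-r0 if n=='s' else 271-r0), ::4].tolist())
# mask
for p,n in((s,'s'),(t,'t')):
    for q in ['brush_grip','lever_grip','catch_pad','catch','clamp_lever']:
        L=spotter.trace(p,q)
        for d in L[:3]:
            ys,xs=np.nonzero(d['pixels']);print(n,q,np.round(d['uv'],1),round(d['confidence'],2),xs.min(),xs.max(),ys.min(),ys.max(),len(xs))
E
python3 m2.py
```

```text
handletop [0.4871 0.232  0.215 ] [0.4839 0.2363 0.215 ] (array([0.485 , 0.2354, 0.22  ]), np.float64(0.003083617273049729))
guard [0.485  0.2399 0.116 ] [0.4851 0.2375 0.116 ] (array([0.4853, 0.2381, 0.1128]), np.float64(0.00014274388305282154))
mouth [ 0.5674 -0.156   0.145 ] [ 0.5669 -0.1547  0.145 ] (array([ 0.5669, -0.1546,  0.1462]), np.float64(0.0004657269363761168))
s [[87, 94, 94], [89, 94, 94], [97, 104, 109], [129, 137, 148], [130, 138, 149], [25, 51, 69], [27, 51, 68], [24, 49, 66], [62, 65, 71], [64, 68, 73], [120, 127, 138], [86, 93, 91], [86, 93, 90]]
t [[87, 91, 89], [86, 91, 89], [83, 90, 100], [34, 48, 62], [32, 46, 57], [44, 52, 60], [130, 133, 142], [97, 101, 103], [88, 93, 91]]
s brush_grip [402.4 407. ] 0.97 385 418 375 434 1301
s brush_grip [325.8 372.4] 0.82 309 340 341 395 1173
s brush_grip [257. 464.] 0.78 238 275 443 479 960
s lever_grip [329.  152.8] 0.85 320 336 132 202 500
s lever_grip [326.6 373.8] 0.64 309 341 341 395 1159
s catch_pad [270.3 242.8] 0.34 263 277 232 255 273
s catch [357.3 205.9] 0.68 335 372 193 209 246
s catch [396.5 203.1] 0.33 370 429 200 209 260
s clamp_lever [329.4 154.5] 0.55 319 336 133 203 550
t brush_grip [159.5 240.6] 0.93 149 172 233 252 365
t brush_grip [212.1 320.8] 0.92 204 225 312 332 339
t brush_grip [166.4 281.5] 0.71 149 174 273 293 382
t lever_grip [416. 232.] 0.6 390 447 221 250 695
t catch_pad [390.3 267.9] 0.53 389 400 248 279 218
t catch [391.1 267.5] 0.6 389 400 246 280 223
t catch [365.6 197.3] 0.38 359 370 193 205 125
t clamp_lever [408.3 232.8] 0.81 391 445 223 250 581
t clamp_lever [369.8 243.2] 0.19 335 446 215 279 3922
```

Call:
{"api": "carry_out", "payload": {
  "series": "2 -3 -4.5 0 1;4.5 -3.4 -4.5 0 1;4.8 -3.4 0 0 1;4.8 -3.4 0 0 1;4.8 -3.4 0 0 1;4.8 -3.4 0 0 1;4.8 -3.4 0 0 1;4.8 -3.4 0 0 1",
  "grip_force": 60
}}

```text
clock: 3.4
tcp_pos: [0.4962, -0.2087, 0.3237]
orientation: [3.055, 0.729, 0.001]
contact_force: [0.2, 0.2, 0.3]
grip_width: 0.0853
```

```bash
cat > go.py <<'E'
import sys
from h import *
np.set_printoptions(precision=4,suppress=True)
o,R=st()
print('t',o['clock'],'p',o['tcp_pos'],'F',o['contact_force'],'w',o['grip_width'],'yaw',np.arctan2(R[1,0],R[0,0]),'tilt',R[:,2],'q7',o['joints'][6])
if len(sys.argv)>3:
    g=np.array([float(v) for v in sys.argv[1:4]]);print('tool delta cm',R.T@(g-o['tcp_pos'])*100)
E
python3 go.py .485 .237 .3
```

```text
t 3.4 p [ 0.4962 -0.2087  0.3237] F [0.1546 0.1862 0.3318] w 0.08525965945244655 yaw 0.46856986560091324 tilt [ 0.0008 -0.0005 -1.    ] q7 -0.8610261922685054
tool delta cm [ 19.1315 -40.2729   2.3446]
```

Call:
{"api": "carry_out", "payload": {
  "series": "2.4 -5 0 0 1;2.4 -5 0 0 1;2.4 -5 0 0 1;2.4 -5 0 0 1;2.4 -5 0 0 1;2.4 -5 0 0 1;2.4 -5 0 0 1;2.4 -5.2 2 0 1"
}}

```text
clock: 4.4
tcp_pos: [0.4861, 0.237, 0.3047]
orientation: [-3.056, -0.728, -0.006]
contact_force: [1.0, -0.5, -0.2]
grip_width: 0.0852
```

```bash
cat > snap.py <<'E'
import sys
from h import *
# name cam c0 r0 c1 r1
n,cam=sys.argv[1:3];c0,r0,c1,r1=map(int,sys.argv[3:7])
p=grab(cam);c=p['color'][r0:r1,c0:c1];f=min(800/(c1-c0),600/(r1-r0))
cv2.imwrite('pics/%s.png'%n,cv2.resize(c,None,fx=f,fy=f,interpolation=2));print(f)
E
python3 go.py .485 .237 .165; python3 snap.py d1 side 240 300 400 420
```

```text
t 4.4 p [0.4861 0.237  0.3047] F [ 0.9837 -0.5425 -0.1838] w 0.08521641566835259 yaw 0.4677001588977314 tilt [ 0.0039  0.0014 -1.    ] q7 -1.7966972746127725
tool delta cm [-0.153  -0.0561 13.9716]
5.0
```

View pics/d1.png

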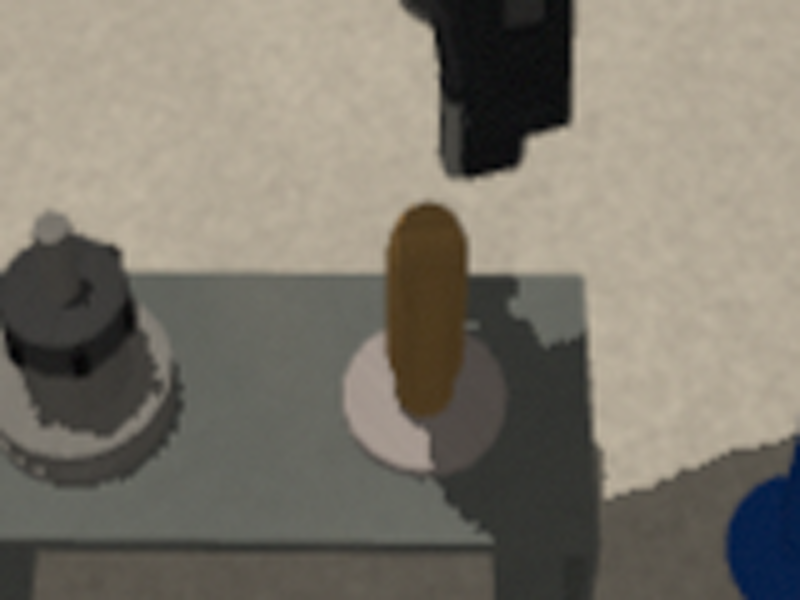

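The handle sits at side (325,355). The near finger shows at (336,330), about 11 px right, which fits the jaw skew of 0.47 rad, so I go down.

Call:
{"api": "carry_out", "payload": {
  "series": "-0.1 -0.1 4 0 1;0 0 4 0 1;0 0 3 0 1;0 0 2 0 1;0 0 1 0 1;0 0 0 0 1"
}}

```text
clock: 5.2
tcp_pos: [0.4838, 0.2353, 0.1631]
orientation: [3.056, 0.729, -0.001]
contact_force: [0.1, 0.1, -0.2]
grip_width: 0.0857
```

```bash
python3 go.py .485 .237 .165; python3 snap.py d2 side 240 300 400 420;python3 snap.py d2t top 170 210 270 310
```

```text
t 5.2 p [0.4838 0.2353 0.1631] F [ 0.1204  0.1032 -0.2099] w 0.08566314382156698 yaw 0.46866648242779324 tilt [-0.0006 -0.0003 -1.    ] q7 -1.8901129723315409
tool delta cm [ 0.1892 -0.0985 -0.1899]
5.0
6.0
```

View pics/d2.png

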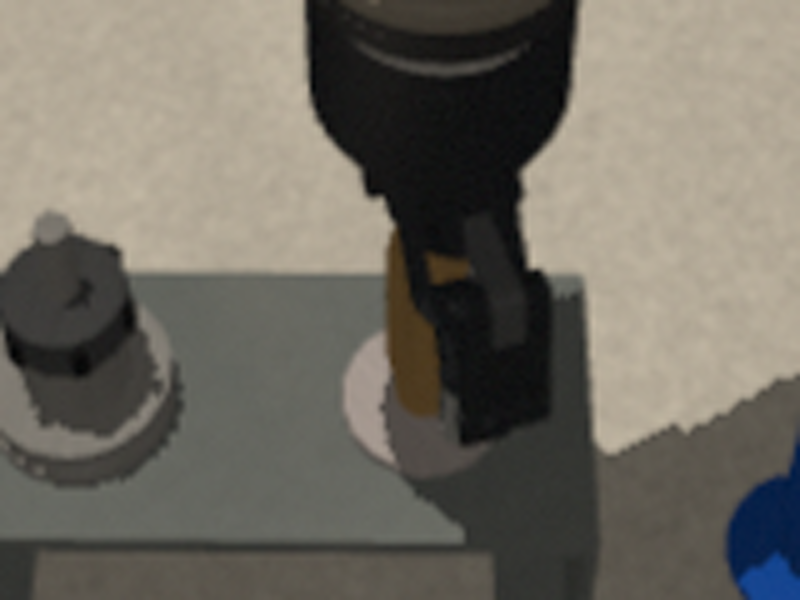

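View pics/d2t.png

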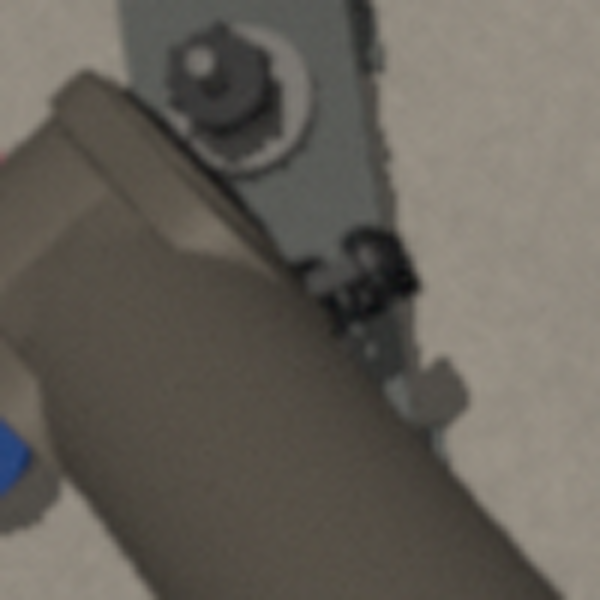

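The handle is between the fingers: near finger at side (340,370), handle at (324,360). I close.

Call:
{"api": "carry_out", "payload": {
  "series": "0.2 0 -0.2 0 0.5;0 0 0 0 0;0 0 0 0 0;0 0 0 0 0;0 0 0 0 0;0 0 0 0 0;0 0 0 0 0",
  "grip_force": 70
}}

```text
clock: 6.18
tcp_pos: [0.4857, 0.2365, 0.1655]
orientation: [-3.056, -0.73, -0.001]
contact_force: [-0.3, 0.7, 3.9]
grip_width: 0.0246
```

```bash
python3 go.py .485 .237 .28; python3 snap.py d3 side 240 300 400 420
```

```text
t 6.175 p [0.4857 0.2365 0.1655] F [-0.3122  0.695   3.8822] w 0.024554270345080804 yaw 0.4688593672516111 tilt [ 0.0004  0.0002 -1.    ] q7 -1.8888339474413742
tool delta cm [ -0.0379  -0.0766 -11.4466]
5.0
```

View pics/d3.png

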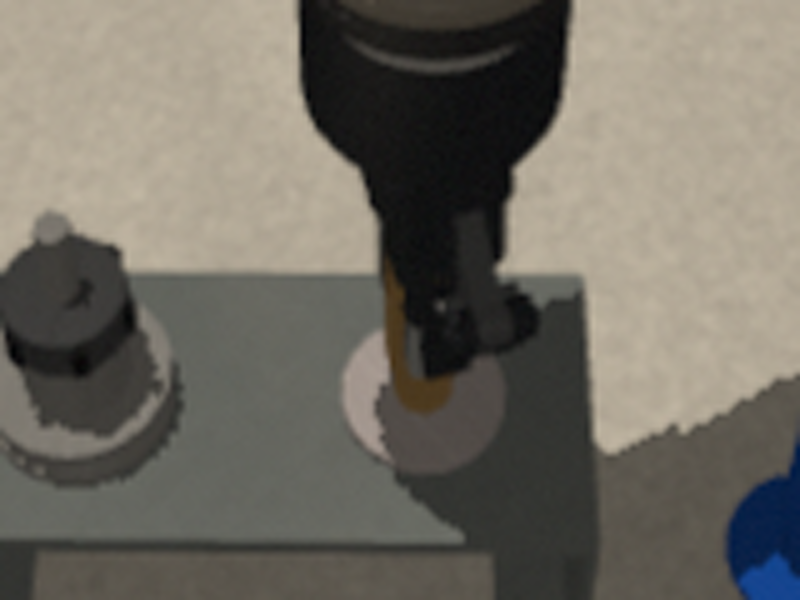

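Call:
{"api": "carry_out", "payload": {
  "series": "0 0 -1 0 0;0 0 -3 0 0;0 0 -5 0 0;0 0 -4 0 0;0 0 -1 0 0;0 0 0 0 0"
}}

```text
clock: 6.98
tcp_pos: [0.4854, 0.2359, 0.3048]
orientation: [3.055, 0.729, -0.001]
contact_force: [-0.6, 0.3, -3.8]
grip_width: 0.0246
```

```bash
python3 go.py .567 -.155 .305; python3 snap.py d4 side 240 240 400 420
```

```text
t 6.975 p [0.4854 0.2359 0.3048] F [-0.5791  0.2604 -3.7569] w 0.024590263399679888 yaw 0.468518277158596 tilt [-0.0004 -0.0006 -1.    ] q7 -1.795087305876002
tool delta cm [-10.3675  38.5639  -0.0059]
3.3333333333333335
```

View pics/d4.png

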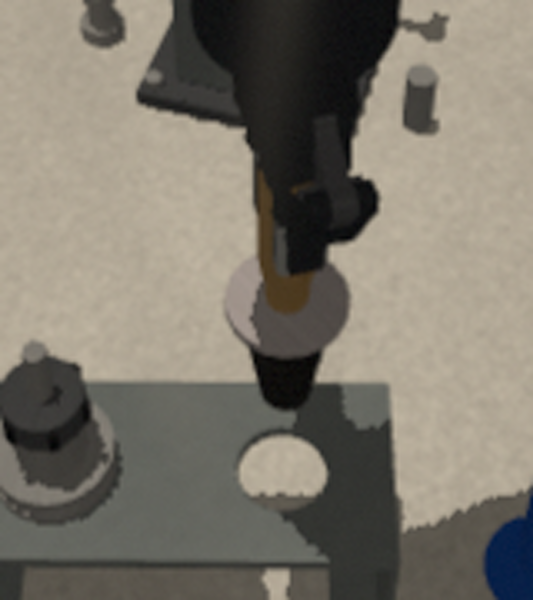

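The brush is lifted, tip at side (326,362), and the empty hole shows at (325,380). I move it over the socket.

Call:
{"api": "carry_out", "payload": {
  "series": "-0.8 3 -0.5 0 0;-1.3 4.9 -0.5 0 0;-1.4 5.3 0 0 0;-1.5 5.6 0 0 0;-1.5 5.6 0 0 0;-1.4 5.3 0 0 0;-1.3 4.9 0 0 0;-1.1 3.9 0 0 0"
}}

```text
clock: 8.02
tcp_pos: [0.5666, -0.1562, 0.3125]
orientation: [-3.055, -0.727, 0.006]
contact_force: [1.5, -0.1, -3.4]
grip_width: 0.0242
```

Call:
{"api": "carry_out", "payload": {
  "series": "0 0 0 0 0;0 0 0 0 0"
}}

```text
clock: 8.28
tcp_pos: [0.5669, -0.1528, 0.3133]
orientation: [-3.053, -0.73, 0.004]
contact_force: [-0.5, 0.4, -2.9]
grip_width: 0.0243
```

```bash
python3 go.py .567 -.155 .305; python3 snap.py e1 side 250 140 400 260; python3 snap.py e1t top 310 180 460 300
```

```text
t 8.275 p [ 0.5669 -0.1528  0.3133] F [-0.4994  0.387  -2.8838] w 0.02430625011989034 yaw 0.4692687375362248 tilt [-0.0033  0.0014 -1.    ] q7 -1.0256737969560052
tool delta cm [-0.0869  0.2029  0.8319]
5.0
5.0
```

View pics/e1.png

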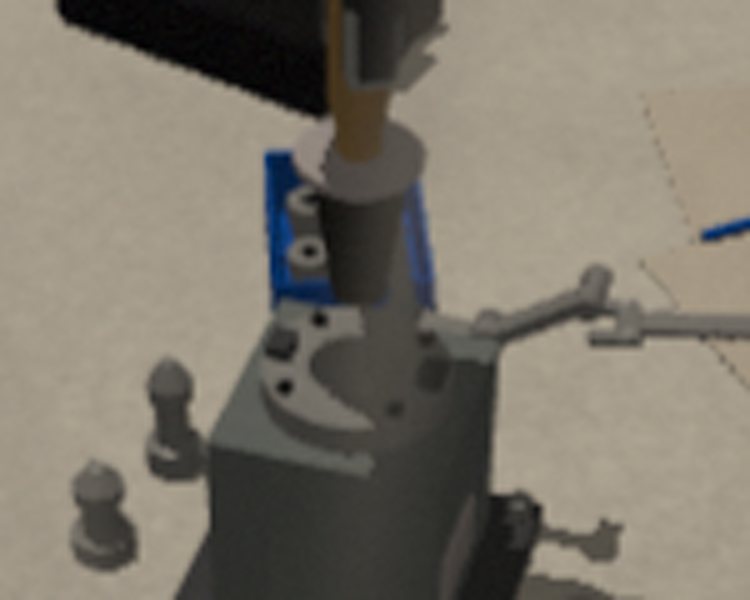

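View pics/e1t.png

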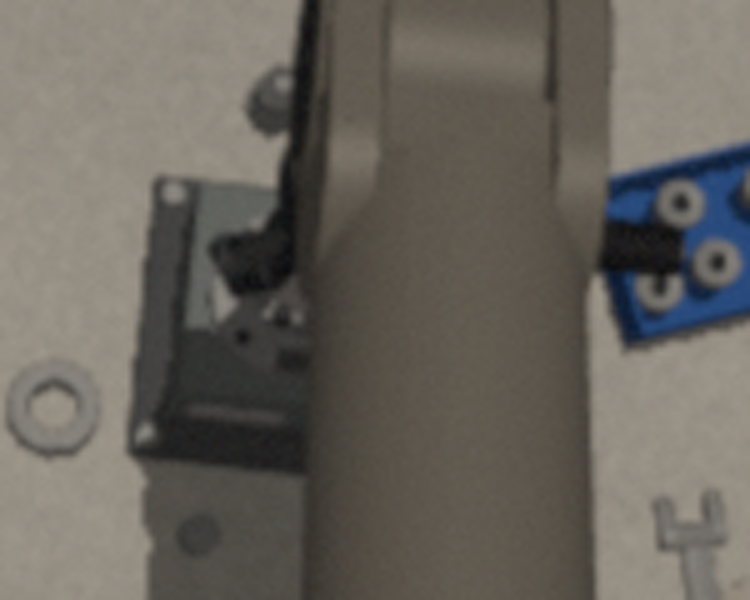

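```bash
python3 - <<'E'
from h import *
np.set_printoptions(precision=4,suppress=True)
s=grab('side');o,R=st();print(o['tcp_pos'])
print('guard',atz(s,[250+360/5,140+159/5],.3133-.0525))
print('tip',atz(s,[250+355/5,140+296/5],.3133-.0555-.068))
print('mouth now',atz(s,[321.5,212.75],.145))
print('proj mouth',proj(s,[.5669,-.1546,.145]),'guard exp',proj(s,[.5669,-.1528,.2608]),'tip exp',proj(s,[.5669,-.1528,.1898]))
E
```

```text
[ 0.5675 -0.152   0.3147]
guard [ 0.5665 -0.1513  0.2608]
tip [ 0.5676 -0.1487  0.1898]
mouth now [ 0.5674 -0.156   0.145 ]
proj mouth [321.6066 213.1635] guard exp [321.9453 171.391 ] tip exp [321.6373 198.1236]
```

Call:
{"api": "carry_out", "payload": {
  "series": "-0.1 0.25 1 0 0;0 0 2 0 0;0 0 2 0 0;0 0 2 0 0;0 0 1.5 0 0;0 0 0 0 0;0 0 0 0 0"
}}

```text
clock: 9.3
tcp_pos: [0.5684, -0.1563, 0.2309]
orientation: [3.055, 0.73, 0.002]
contact_force: [0.5, -0.3, -2.3]
grip_width: 0.0245
```

```bash
python3 go.py .567 -.155 .203; python3 snap.py e2 side 270 150 370 225
```

```text
t 9.3 p [ 0.5684 -0.1563  0.2309] F [ 0.5139 -0.3205 -2.2936] w 0.024527085480953333 yaw 0.46887831924631784 tilt [ 0.0011 -0.0002 -1.    ] q7 -1.0457524526136484
tool delta cm [-0.0643 -0.1844  2.7919]
8.0
```

View pics/e2.png

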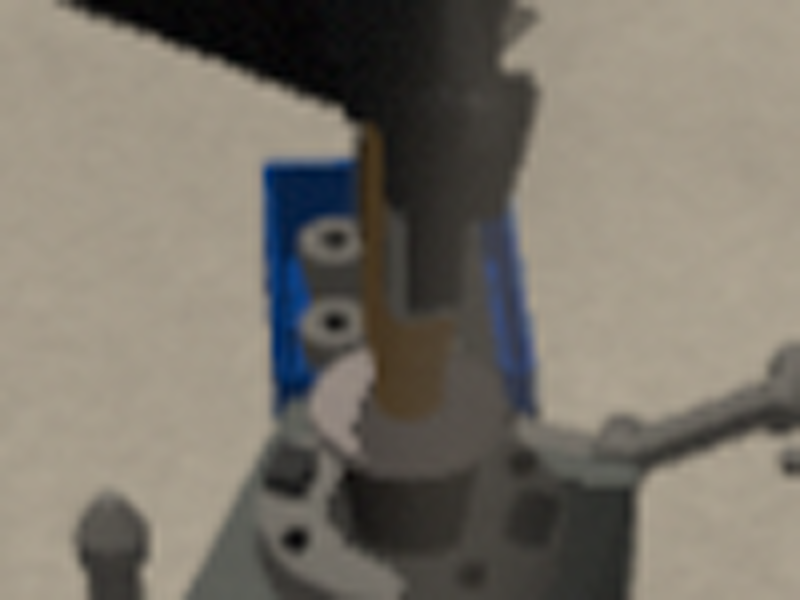

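Call:
{"api": "carry_out", "payload": {
  "series": "0 -0.12 0.8 0 0;0 0 0.8 0 0;0 0 0.6 0 0;0 0 0.2 0 0;0 0 0 0 0"
}}

```text
clock: 9.98
tcp_pos: [0.5673, -0.1553, 0.2061]
orientation: [-3.056, -0.73, 0.0]
contact_force: [-0.5, 0.3, -2.0]
grip_width: 0.0243
```

```bash
python3 go.py .567 -.155 .203; python3 snap.py e3 side 270 150 370 225
```

```text
t 9.975 p [ 0.5673 -0.1553  0.2061] F [-0.4529  0.3095 -1.976 ] w 0.02425733494683787 yaw 0.4688003429002114 tilt [-0.0002  0.0001 -1.    ] q7 -1.056247228062756
tool delta cm [-0.0186 -0.0405  0.3121]
8.0
```

View pics/e3.png

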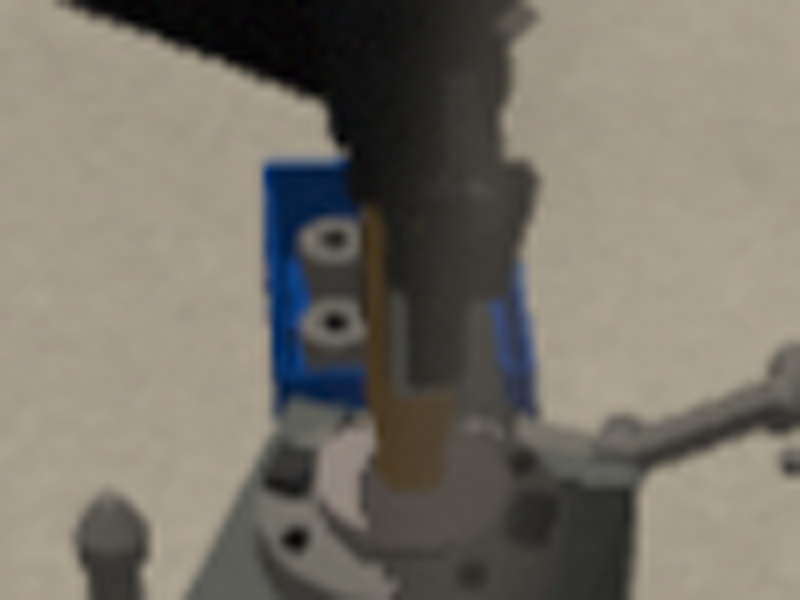

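The guard sits centred between the keys and no force shows. I go down a little further.

Call:
{"api": "carry_out", "payload": {
  "series": "0 0 0.2 0 0;0 0 0.15 0 0;0 0 0 0 0"
}}

```text
clock: 10.4
tcp_pos: [0.5673, -0.1553, 0.2027]
orientation: [-3.056, -0.73, 0.0]
contact_force: [0.5, 0.3, -3.0]
grip_width: 0.0245
```

Call:
{"api": "carry_out", "payload": {
  "series": "0 0 0.1 0 0;0 0 0 0 0;0 0 0 0 0"
}}

```text
clock: 10.78
tcp_pos: [0.5674, -0.1553, 0.2018]
orientation: [3.056, 0.73, 0.0]
contact_force: [-0.1, -0.6, -2.3]
grip_width: 0.0249
```

```bash
python3 go.py .567 -.155 .203; python3 snap.py e4 side 270 150 370 225
```

```text
t 10.775 p [ 0.5674 -0.1553  0.2018] F [-0.122  -0.6021 -2.2639] w 0.024941172862943495 yaw 0.46873836931944834 tilt [ 0.0001 -0.     -1.    ] q7 -1.0579913720522722
tool delta cm [-0.0205 -0.0451 -0.1171]
8.0
```

View pics/e4.png

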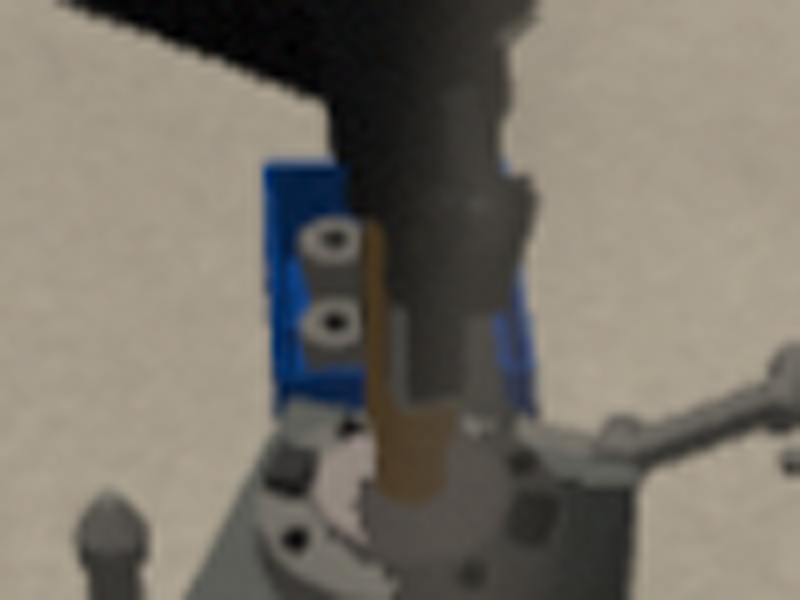

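The guard is almost on the rim. Now up 6.2 cm and down again.

Call:
{"api": "carry_out", "payload": {
  "series": "0 0 -1.2 0 0;0 0 -1.8 0 0;0 0 -1.8 0 0;0 0 -1.4 0 0;0 0 0 0 0;0 0 0 0 0"
}}

```text
clock: 11.58
tcp_pos: [0.567, -0.1553, 0.2634]
orientation: [-3.055, -0.73, 0.001]
contact_force: [-0.2, -0.0, -3.4]
grip_width: 0.0246
```

Call:
{"api": "carry_out", "payload": {
  "series": "0 0 1.2 0 0;0 0 1.8 0 0;0 0 1.6 0 0;0 0 1 0 0;0 0 0.4 0 0;0 0 0.2 0 0;0 0 0 0 0;0 0 0 0 0"
}}

```text
clock: 12.58
tcp_pos: [0.5677, -0.1553, 0.2023]
orientation: [3.055, 0.729, 0.001]
contact_force: [-0.7, -0.0, -3.2]
grip_width: 0.0245
```

```bash
python3 go.py .567 -.155 .305; python3 snap.py e5 side 270 150 370 225
```

```text
t 12.575 p [ 0.5677 -0.1553  0.2023] F [-0.6699 -0.0494 -3.2428] w 0.024506473676687467 yaw 0.46868624974052664 tilt [ 0.0009 -0.0002 -1.    ] q7 -1.0581432079659696
tool delta cm [ -0.0364  -0.0528 -10.2703]
8.0
```

View pics/e5.png

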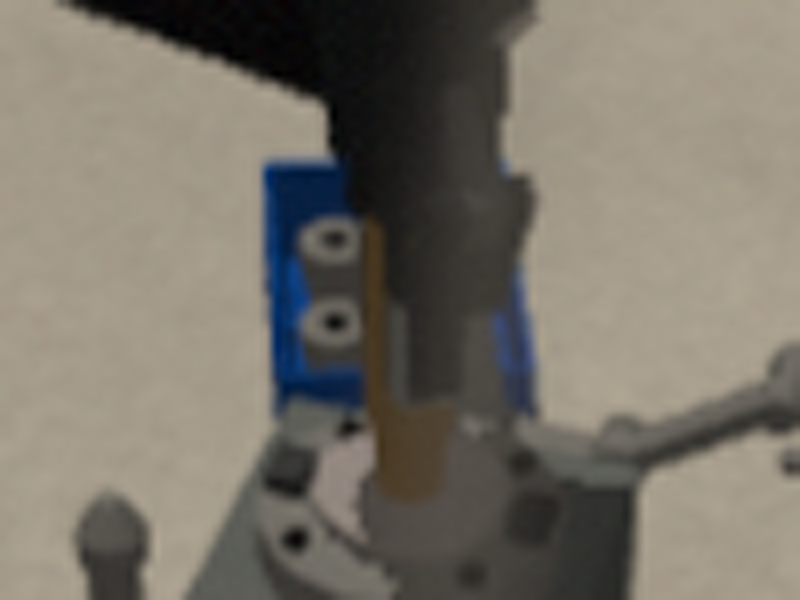

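Call:
{"api": "carry_out", "payload": {
  "series": "0 0 -1.5 0 0;0 0 -3 0 0;0 0 -4 0 0;0 0 -2 0 0;0 0 0 0 0"
}}

```text
clock: 13.25
tcp_pos: [0.5686, -0.1554, 0.3097]
orientation: [3.053, 0.729, 0.007]
contact_force: [0.3, -0.3, -3.6]
grip_width: 0.0247
```

Call:
{"api": "carry_out", "payload": {
  "series": "0.8 -3 0 0 0;1.3 -4.9 0 0 0;1.4 -5.3 0 0 0;1.5 -5.6 0 0 0;1.5 -5.6 0 0 0;1.4 -5.3 0 0 0;1.3 -4.9 0 0 0;1.1 -4 0 0 0"
}}

```text
clock: 14.25
tcp_pos: [0.4835, 0.2375, 0.306]
orientation: [3.055, 0.732, -0.002]
contact_force: [0.4, -0.2, -2.9]
grip_width: 0.0243
```

Call:
{"api": "carry_out", "payload": {
  "series": "0 0 0 0 0;0 0 0 0 0"
}}

```text
clock: 14.5
tcp_pos: [0.4847, 0.2347, 0.306]
orientation: [3.055, 0.729, -0.002]
contact_force: [-0.2, -0.7, -2.8]
grip_width: 0.0243
```

```bash
python3 go.py .4857 .2365 .1655; python3 snap.py f1 side 240 240 400 420
```

```text
t 14.5 p [0.4847 0.2347 0.306 ] F [-0.2315 -0.7455 -2.7977] w 0.024311192302126312 yaw 0.46855649812307576 tilt [-0.0011 -0.0013 -1.    ] q7 -1.792097725214433
tool delta cm [ 0.1917 -0.1257 14.0468]
3.3333333333333335
```

View pics/f1.png

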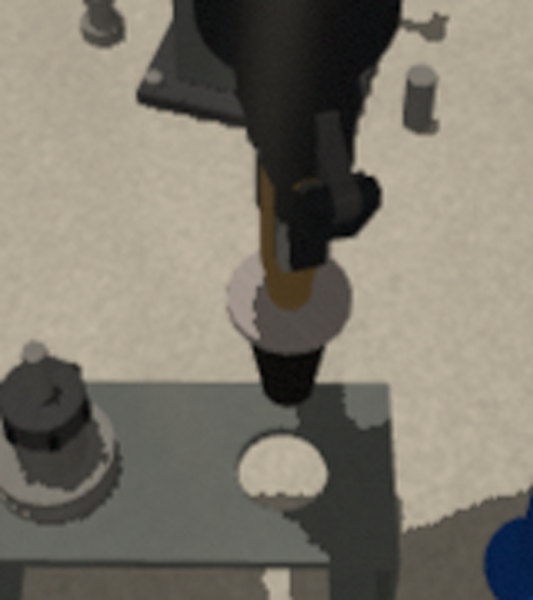

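Call:
{"api": "carry_out", "payload": {
  "series": "0.2 -0.12 2 0 0;0 0 3.5 0 0;0 0 3 0 0;0 0 2 0 0;0 0 1.5 0 0;0 0 1 0 0;0 0 0 0 0;0 0 0 0 0"
}}

```text
clock: 15.55
tcp_pos: [0.4866, 0.2378, 0.1775]
orientation: [-3.055, -0.729, -0.002]
contact_force: [-0.1, 0.5, -2.7]
grip_width: 0.0243
```

```bash
python3 go.py .4857 .2365 .1655; python3 snap.py f2 side 240 300 400 420
```

```text
t 15.55 p [0.4866 0.2378 0.1775] F [-0.0805  0.4965 -2.7128] w 0.024278677470524198 yaw 0.46868810758902407 tilt [ 0.0012  0.0006 -1.    ] q7 -1.8818237672595115
tool delta cm [-0.1416  0.0795  1.1996]
5.0
```

View pics/f2.png

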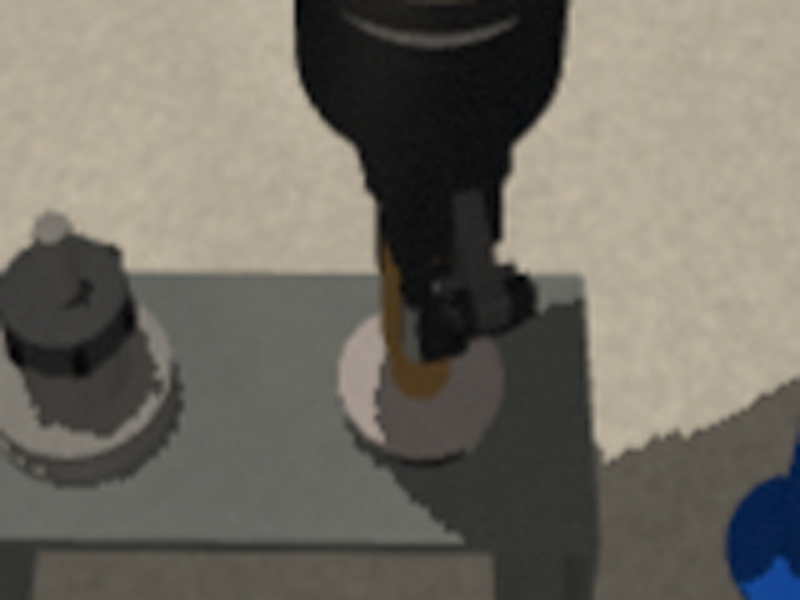

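The guard is about 12 mm above the rack and well aligned, at side (324,376). I lower the last stretch.

Call:
{"api": "carry_out", "payload": {
  "series": "-0.1 0.08 0.5 0 0;0 0 0.4 0 0;0 0 0.2 0 0;0 0 0.1 0 0;0 0 0 0 0;0 0 0 0 0"
}}

```text
clock: 16.35
tcp_pos: [0.4855, 0.2365, 0.1655]
orientation: [3.055, 0.73, 0.0]
contact_force: [-2.7, -1.1, 5.8]
grip_width: 0.0244
```

Call:
{"api": "carry_out", "payload": {
  "series": "0 0 0 0 0.5;0 0 0 0 1;0 0 0 0 1;0 0 0 0 1;0 0 0 0 1;0 0 0 0 1"
}}

```text
clock: 17.1
tcp_pos: [0.4855, 0.2364, 0.1647]
orientation: [3.056, 0.73, -0.0]
contact_force: [-0.7, 0.0, -0.3]
grip_width: 0.0852
```

Call:
{"api": "carry_out", "payload": {
  "series": "0 0 -1.5 0 1;0 0 -3.5 0 1;0 0 -5 0 1;0 0 -4.5 0 1;0 0 -2 0 1;0 0 0 0 1"
}}

```text
clock: 17.85
tcp_pos: [0.4862, 0.2371, 0.3323]
orientation: [-3.055, -0.73, -0.007]
contact_force: [-0.5, 0.2, -0.8]
grip_width: 0.0855
```

```bash
python3 go.py .485 -.05 .33; python3 snap.py f3 side 240 300 400 420
```

```text
t 17.85 p [0.4862 0.2371 0.3323] F [-0.4578  0.2247 -0.8039] w 0.08552342013583183 yaw 0.46888647782654375 tilt [ 0.0041  0.0019 -1.    ] q7 -1.784027144913956
tool delta cm [-13.0858  25.5581   0.177 ]
5.0
```

View pics/f3.png

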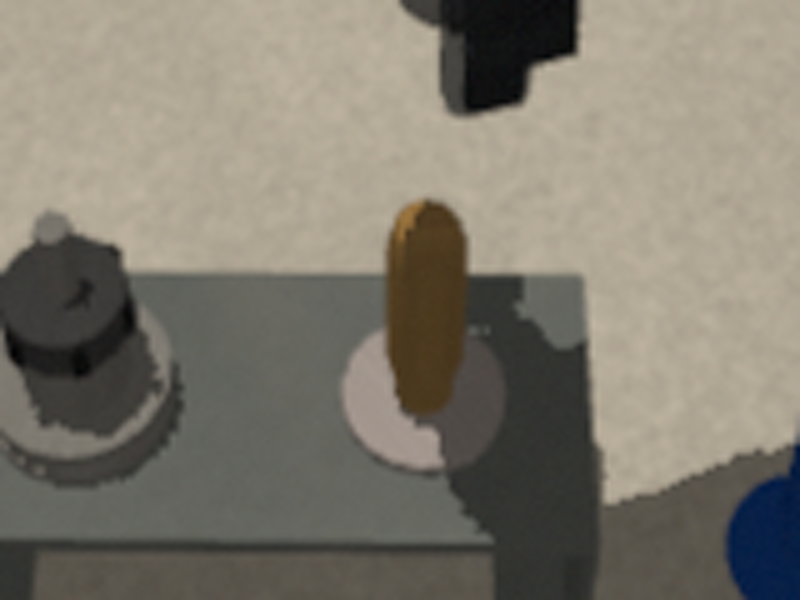

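The brush hangs back in its hole, guard at side (325,380). Next the catch.

```bash
python3 - <<'E'
from h import *
np.set_printoptions(precision=4,suppress=True)
s=grab('side');t=grab('top')
S=cv2.imread('pics/side0.png')
us=[369.2,198];ut=[395.45,277.95]
print('pad',tri(s,us,t,ut),atz(s,us,.157),atz(t,ut,.157))
psi=-.085;ex=np.array([np.cos(psi),np.sin(psi)]);ey=np.array([-np.sin(psi),np.cos(psi)]);c=np.array([.567,-.155])
P=tri(s,us,t,ut)[0][:2];print('pad unit',(P-c)@ex,(P-c)@ey)
g0=atz(t,[310+540/4.4,180+213/4.4],.243)[:2];print('grip top',g0,(g0-c)@ex,(g0-c)@ey)
# keys yaw
k1=atz(t,[310+268/4.4,180+195/4.4],.153)[:2];k2=atz(t,[310+257/4.4,180+320/4.4],.153)[:2];print('keys',k1,k2,np.linalg.norm(k1-k2),np.arctan2(*(k1-k2)[::-1]))
for u,v in [(-.090,-.07),(-.1,-.07),(.02,-.137),(-.119,-.137)]: print(u,v,c+u*ex+v*ey)
print('lever tri',tri(s,[326,143],t,[310+540/4.4,180+213/4.4]))
cv2.imwrite('pics/g0.png',cv2.resize(S[120:220,300:400],None,fx=6,fy=6,interpolation=2))
E
```

```text
pad (array([ 0.4655, -0.2182,  0.1562]), np.float64(0.000263024600221029)) [ 0.4654 -0.2171  0.157 ] [ 0.4656 -0.2181  0.157 ]
pad unit -0.0957243238901788 -0.07161147999601838
grip top [ 0.5781 -0.2953] 0.022951747235737032 -0.13880685146441382
keys [ 0.6027 -0.1577] [ 0.5294 -0.1509] 0.07360891724434368 -0.09264548545996225
-0.09 -0.07 [ 0.4714 -0.2171]
-0.1 -0.07 [ 0.4614 -0.2163]
0.02 -0.137 [ 0.5753 -0.2932]
-0.119 -0.137 [ 0.4368 -0.2814]
lever tri (array([ 0.5812, -0.2951,  0.2431]), np.float64(0.006119839018683585))
```

View pics/g0.png

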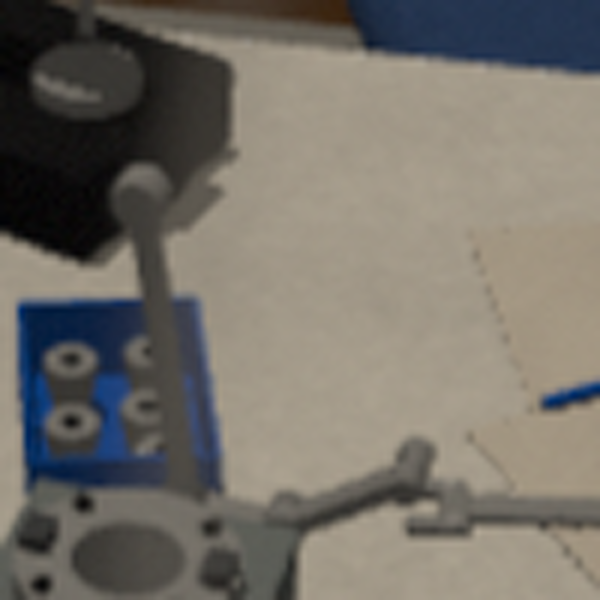

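Call:
{"api": "carry_out", "payload": {
  "series": "-2 3.5 0 0 1;-3 5.1 0 0 0;-3.1 5.3 0 0 0;-3.1 5.3 0 0 0;-3.1 5.3 0 0 0;-3.1 5.3 0 0 0;-3.1 5.3 0 0 0;-2.6 4.2 0 0 0",
  "grip_force": 40
}}

```text
clock: 19.0
tcp_pos: [0.4558, -0.221, 0.3284]
orientation: [-3.055, -0.727, 0.003]
contact_force: [0.7, 0.1, 0.2]
grip_width: -0.0
```

Call:
{"api": "carry_out", "payload": {
  "series": "0 0 0 -0.17 0;0 0 0 -0.17 0;0 0 0 -0.17 0;0 0 0 -0.17 0;0 0 0 -0.17 0;0 0 0 -0.17 0;0 0 0 0 0"
}}

```text
clock: 19.88
tcp_pos: [0.4565, -0.2184, 0.3285]
orientation: [-2.311, -2.125, 0.001]
contact_force: [-0.1, 0.8, 0.4]
grip_width: 0.0002
```

```bash
python3 go.py .4583 -.2176 .19
```

```text
t 19.875 p [ 0.4565 -0.2184  0.3285] F [-0.0954  0.7756  0.4175] w 0.00021855195587185814 yaw 1.4872411761094504 tilt [-0.0021  0.001  -1.    ] q7 0.20209559346190495
tool delta cm [ 0.0804  0.2067 13.854 ]
```

Call:
{"api": "carry_out", "payload": {
  "series": "0.1 0.2 3 0 0;0 0 5 0 0;0 0 4 0 0;0 0 1.8 0 0;0 0 0 0 0;0 0 0 0 0"
}}

```text
clock: 20.62
tcp_pos: [0.4596, -0.2178, 0.1924]
orientation: [2.312, 2.126, 0.001]
contact_force: [0.6, -0.4, -0.4]
grip_width: -0.0
```

```bash
python3 go.py .4583 -.2176 .12; python3 snap.py g1 side 300 150 420 240; python3 snap.py g1t top 340 210 460 300
```

```text
t 20.625 p [ 0.4596 -0.2178  0.1924] F [ 0.5738 -0.4119 -0.4074] w -2.4416937058747418e-05 yaw 1.4872055120409087 tilt [ 0.0008 -0.0003 -1.    ] q7 0.1495901655766846
tool delta cm [ 0.0148 -0.1348  7.2403]
6.666666666666667
6.666666666666667
```

View pics/g1.png

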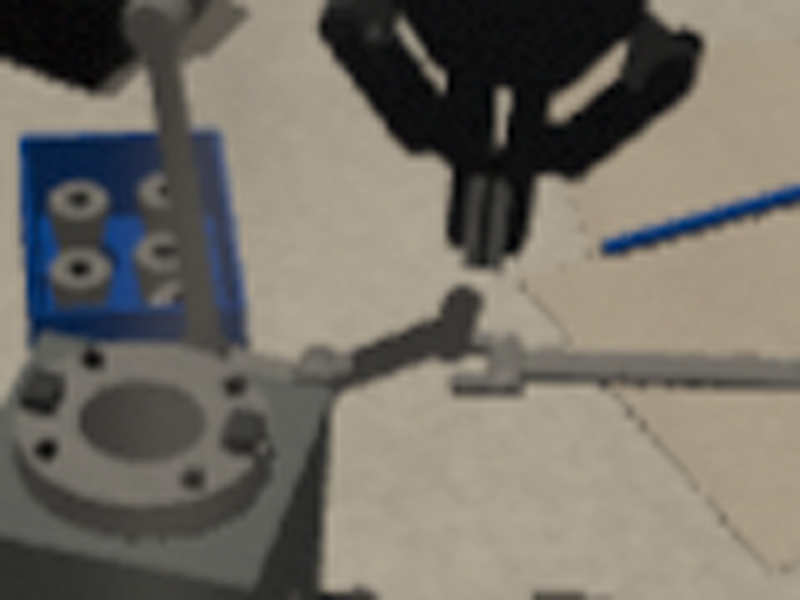

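View pics/g1t.png

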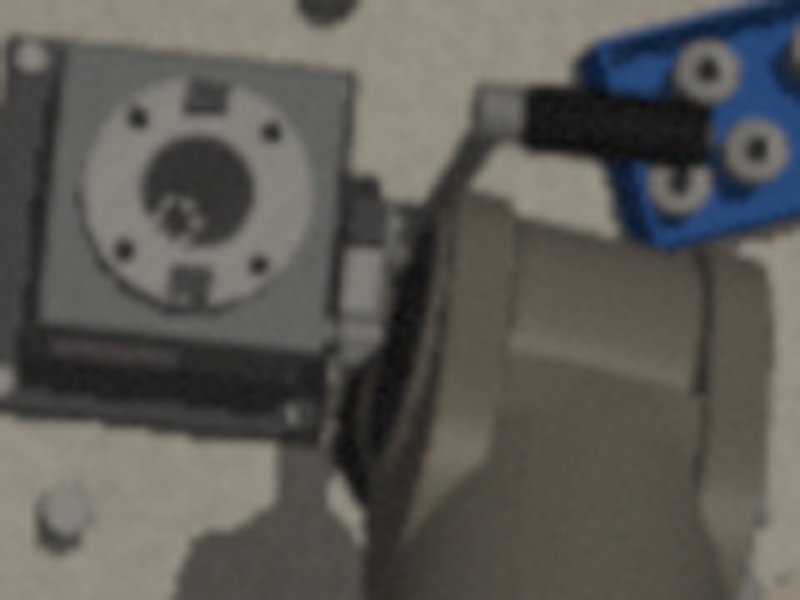

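Call:
{"api": "carry_out", "payload": {
  "series": "0 0.3 0.8 0 0;0 0 0.9 0 0;0 -0.2 0.7 0 0;0 -0.3 0.7 0 0;0 -0.2 0.7 0 0;0 -0.2 0.7 0 0;0 -0.1 0.7 0 0;0 -0.1 0.7 0 0"
}}

```text
clock: 21.72
tcp_pos: [0.4513, -0.2171, 0.1323]
orientation: [2.31, 2.128, 0.0]
contact_force: [-0.1, 0.5, 2.1]
grip_width: 0.0002
```

```bash
python3 go.py .4583 -.2176 .12; python3 snap.py g2 side 300 150 420 240
```

```text
t 21.725 p [ 0.4513 -0.2171  0.1323] F [-0.1021  0.5054  2.1468] w 0.00017880422927260138 yaw 1.4888269940831271 tilt [ 0.0004 -0.0001 -1.    ] q7 0.12430518601609868
tool delta cm [0.0054 0.7015 1.2347]
6.666666666666667
```

View pics/g2.png

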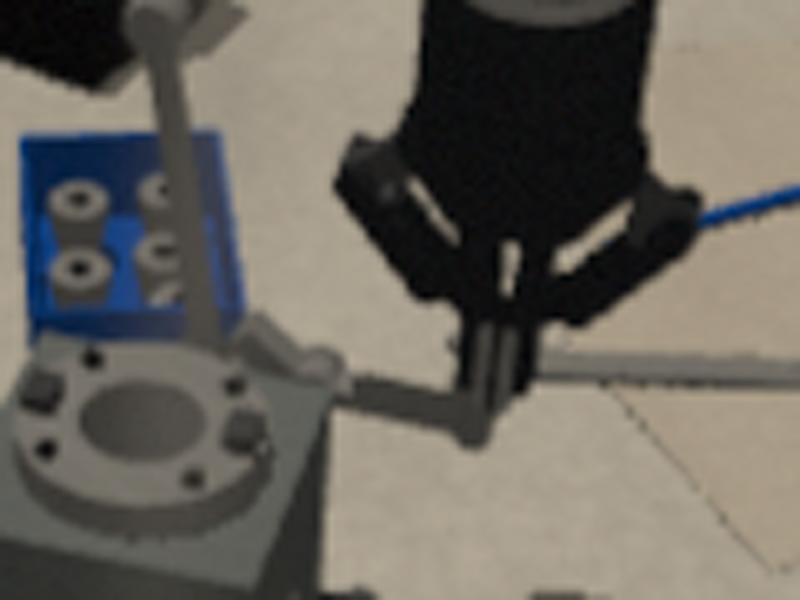

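Call:
{"api": "carry_out", "payload": {
  "series": "0 0.2 0.6 0 0;0 0.2 0.6 0 0;0 0.1 0.4 0 0;0 0 0.2 0 0;0 0 0.2 0 0;0 0 0 0 0"
}}

```text
clock: 22.52
tcp_pos: [0.4568, -0.2175, 0.1132]
orientation: [2.31, 2.128, 0.001]
contact_force: [0.1, 0.4, 3.7]
grip_width: -0.0003
```

```bash
python3 go.py .4583 -.2176 .1135; python3 snap.py g3 side 300 150 420 240
```

```text
t 22.525 p [ 0.4568 -0.2175  0.1132] F [0.082  0.4111 3.7195] w -0.00026272162742696763 yaw 1.4889131736209356 tilt [ 0.0014 -0.0003 -1.    ] q7 0.10885522121399031
tool delta cm [ 0.0047  0.1474 -0.0293]
6.666666666666667
```

View pics/g3.png

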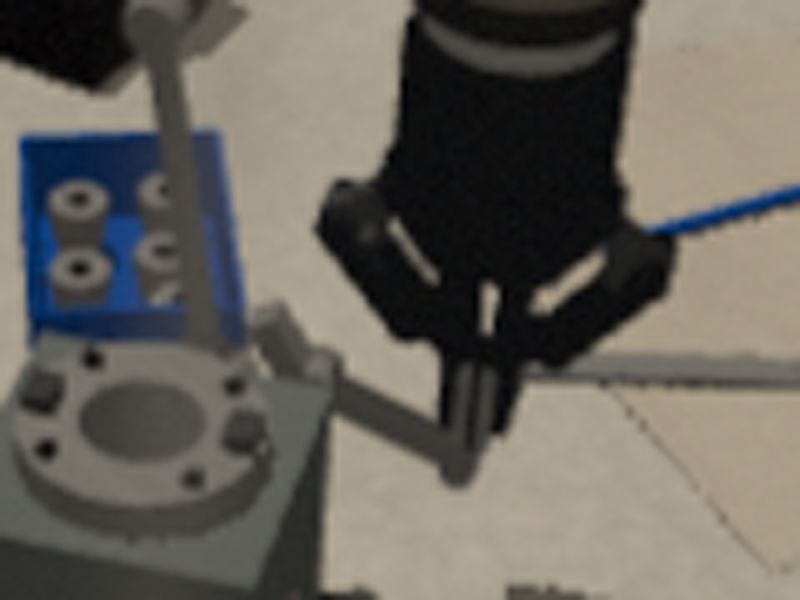

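Force is only 3.7 N, so I press a little more until the stop shows.

Call:
{"api": "carry_out", "payload": {
  "series": "0 0.1 0.2 0 0;0 0 0.15 0 0;0 0 0 0 0;0 0 0 0 0"
}}

```text
clock: 23.08
tcp_pos: [0.4575, -0.2177, 0.1119]
orientation: [2.31, 2.127, -0.0]
contact_force: [-9.1, 3.7, 29.6]
grip_width: -0.0004
```

The stop is reached at 29.6 N. I retract and go over the lever grip.

Call:
{"api": "carry_out", "payload": {
  "series": "0 0 -0.5 0 0;0 0 -2.5 0 0;0 0 -5 0 0;0 0 -5.5 0 0.5;0 0 -5 0 1;0 0 -2.5 0 1;0 0 0 0 1"
}}

```text
clock: 23.95
tcp_pos: [0.458, -0.2179, 0.3209]
orientation: [2.308, 2.126, 0.002]
contact_force: [0.0, -0.3, -0.7]
grip_width: 0.0725
```

```bash
python3 go.py .5772 -.2944 .323; python3 snap.py g4 side 300 120 420 210;python3 snap.py g4t top 340 210 460 300
```

```text
t 23.95 p [ 0.458  -0.2179  0.3209] F [ 0.0242 -0.2529 -0.7286] w 0.07245246230119076 yaw 1.4886283412975896 tilt [ 0.0035 -0.0016 -1.    ] q7 0.19841207920579237
tool delta cm [-6.649  12.5127 -0.1537]
6.666666666666667
6.666666666666667
```

View pics/g4.png

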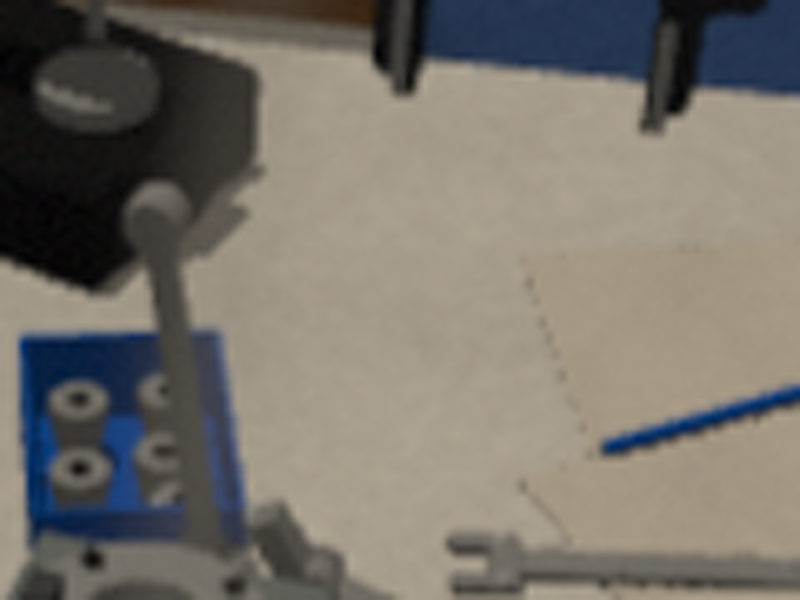

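View pics/g4t.png

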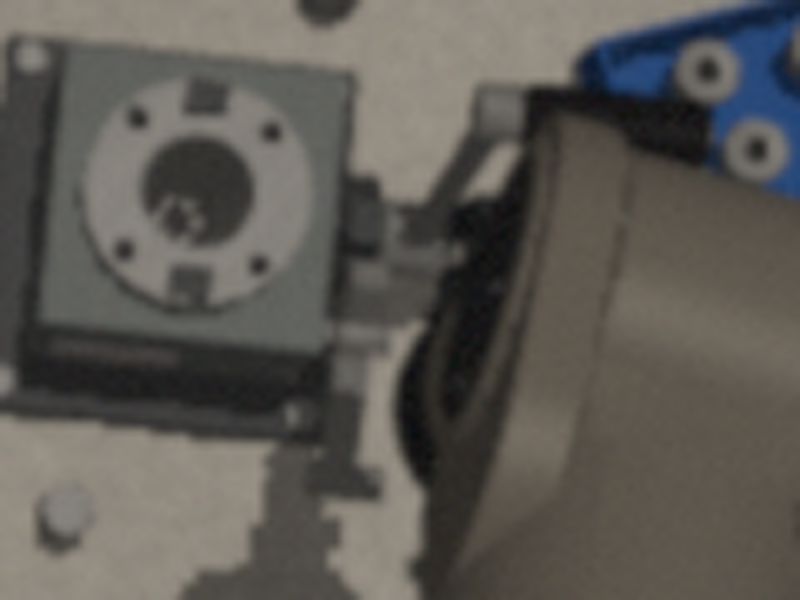

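Call:
{"api": "carry_out", "payload": {
  "series": "-1.6 3 0 0 1;-2.2 4.2 0 0 1;-1.9 3.5 0 0 1;-0.9 1.8 0 0 1;0 0 0 0 1;0 0 0 0 1"
}}

```text
clock: 24.8
tcp_pos: [0.5754, -0.2929, 0.3178]
orientation: [-2.308, -2.127, 0.002]
contact_force: [-0.2, 0.7, -0.2]
grip_width: 0.0852
```

```bash
python3 go.py .5772 -.2944 .232; python3 snap.py h1 side 280 60 400 150
python3 - <<'E'
from h import *
s=grab('side');print(atz(s,[323.5,151.8],.243))
ex=np.array([.9964,-.0849]);ey=np.array([.0849,.9964]);c=np.array([.567,-.155])
X=atz(s,[323.5,151.8],.243)[:2]-c;print(X@ex,X@ey)
E
```

```text
t 24.8 p [ 0.5754 -0.2929  0.3178] F [-0.2233  0.729  -0.2274] w 0.08518405018103326 yaw 1.4891762390108374 tilt [-0.0025  0.0012 -1.    ] q7 0.2157192727622829
tool delta cm [-0.1413  0.2183  8.5824]
6.666666666666667
[ 0.58297923 -0.25665614  0.243     ]
0.024552310656024468 -0.0999335403071805
```

View pics/h1.png

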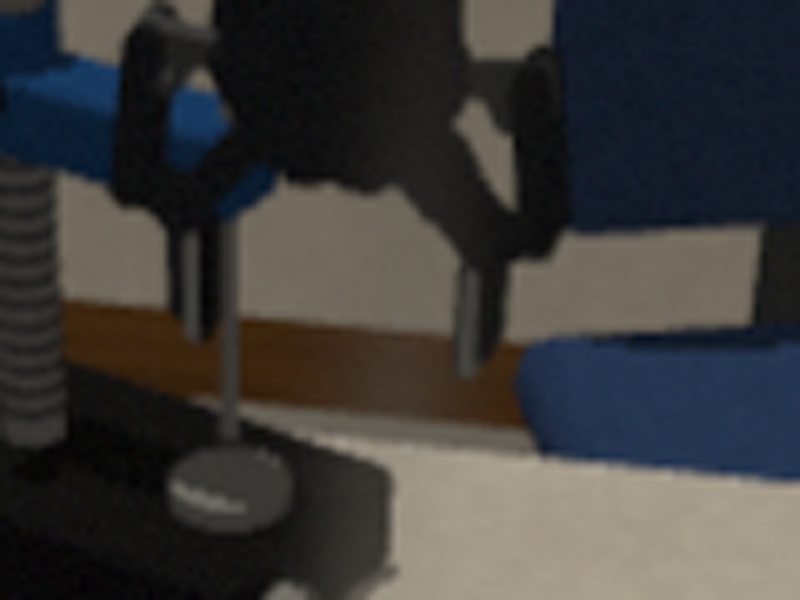

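Call:
{"api": "carry_out", "payload": {
  "series": "-0.15 0.25 2.5 0 1;0 0 3 0 1;0 0 2 0 1;0 0 1.1 0 1;0 0 0 0 1;0 0 0 0 1"
}}

```text
clock: 25.65
tcp_pos: [0.5792, -0.2954, 0.2345]
orientation: [2.309, 2.127, 0.001]
contact_force: [0.4, -0.5, 0.3]
grip_width: 0.0854
```

```bash
python3 go.py .5772 -.2944 .232; python3 snap.py h2 side 280 100 400 190
```

```text
t 25.65 p [ 0.5792 -0.2954  0.2345] F [ 0.3814 -0.4507  0.2789] w 0.0853895807152256 yaw 1.488781636312312 tilt [ 0.0016 -0.0007 -1.    ] q7 0.19914561706708792
tool delta cm [ 0.0866 -0.2035  0.2452]
6.666666666666667
```

View pics/h2.png

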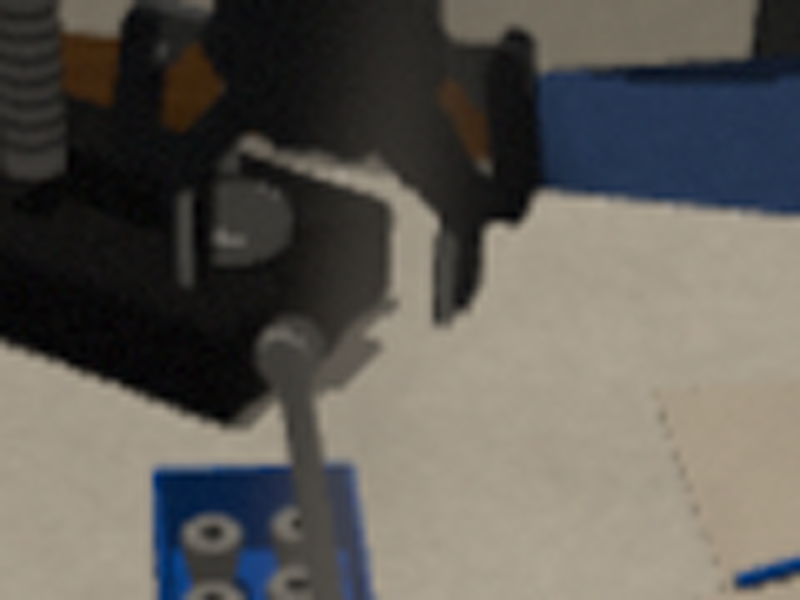

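```bash
python3 - <<'E'
from h import *
s=grab('side')
for X in ([.579,-.295,.24],[.579+.0427,-.2985,.235],[.579-.0427,-.2915,.235],[.583,-.257,.243],[.579,-.295,.243]): print(X,proj(s,X), (proj(s,X)-[280,100])*6.667)
E
```

```text
[0.579, -0.295, 0.24] [328.13200583 144.51803724] [320.8960829  296.80175429]
[0.6216999999999999, -0.2985, 0.235] [310.85059734 143.6971534 ] [205.6809325 291.3289217]
[0.5363, -0.2915, 0.235] [345.60358772 149.07028142] [437.37911935 327.15156623]
[0.583, -0.257, 0.243] [323.51882095 151.72012378] [290.1399793  344.81806522]
[0.579, -0.295, 0.243] [328.15648315 143.40535948] [321.05927316 289.38353163]
```

The projections agree with the picture, with the fingers straddling the grip. I close.

Call:
{"api": "carry_out", "payload": {
  "series": "0 -0.1 0.2 0 0.5;0 0 0 0 0;0 0 0 0 0;0 0 0 0 0;0 0 0 0 0;0 0 0 0 0;0 0 0 0 0",
  "grip_force": 40
}}

```text
clock: 26.62
tcp_pos: [0.5776, -0.2952, 0.2315]
orientation: [-2.311, -2.128, 0.0]
contact_force: [-2.0, 0.7, 3.2]
grip_width: 0.0249
```

```bash
python3 go.py .5772 -.2944 .232; python3 snap.py h3 side 280 100 400 190
```

```text
t 26.625 p [ 0.5776 -0.2952  0.2315] F [-1.9735  0.6653  3.1918] w 0.024862504614883752 yaw 1.4885661780652597 tilt [-0.0001  0.     -1.    ] q7 0.19905309295378798
tool delta cm [ 0.0773 -0.046  -0.054 ]
6.666666666666667
```

View pics/h3.png

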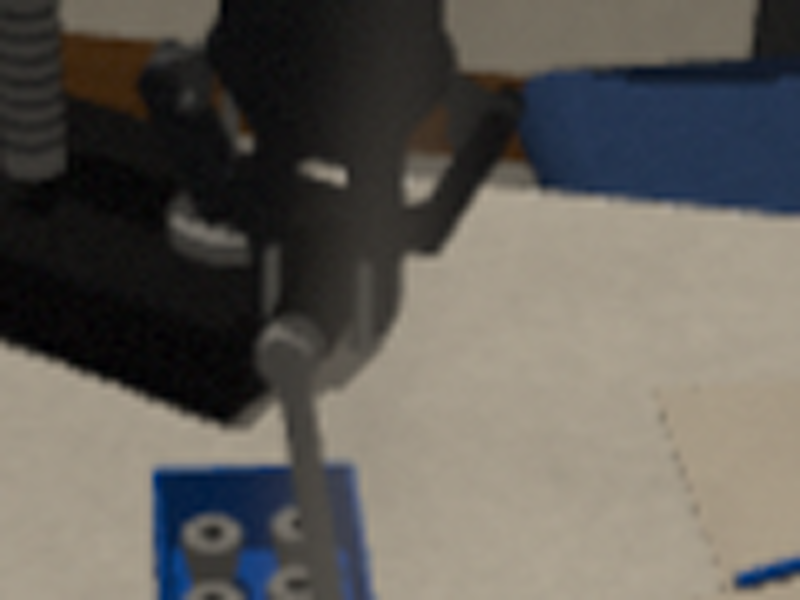

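Call:
{"api": "carry_out", "payload": {
  "series": "0 -1 -0.1 0 0;0 -1 -0.1 0 0;0 -1.8 0 0 0;0 -1.9 0.3 0 0;0 -1.8 0.5 0 0;0 0 0 0 0"
}}

```text
clock: 27.42
tcp_pos: [0.5076, -0.2883, 0.2287]
orientation: [2.302, 2.123, 0.012]
contact_force: [8.2, 2.6, 9.0]
grip_width: 0.0248
```

```bash
python3 go.py .5772 -.2944 .232; python3 snap.py h4 side 280 100 400 190
```

```text
t 27.425 p [ 0.5076 -0.2883  0.2287] F [8.1993 2.5567 8.9727] w 0.02480562529852745 yaw 1.4900630293882473 tilt [ 0.0123 -0.0018 -0.9999] q7 0.24577234359488975
tool delta cm [-0.0518  6.9908 -0.2465]
6.666666666666667
```

View pics/h4.png

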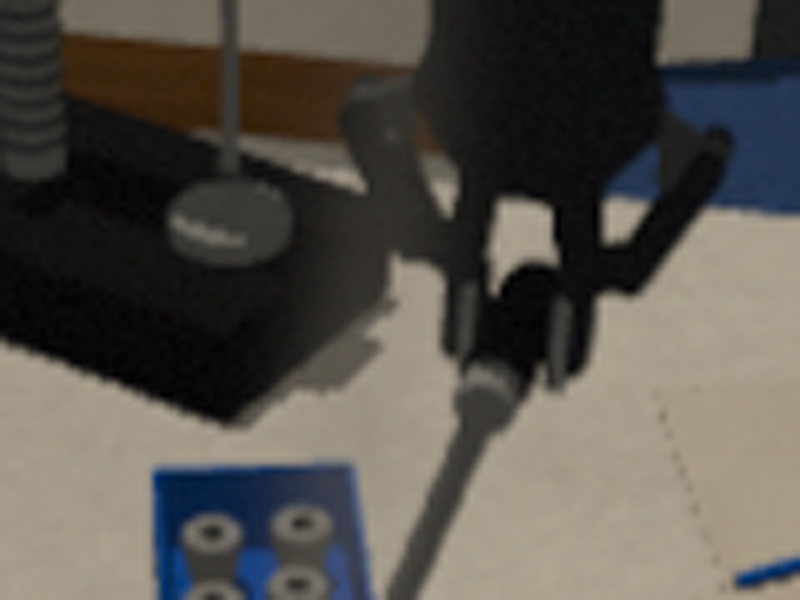

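Call:
{"api": "carry_out", "payload": {
  "series": "0 -1.7 0.7 0 0;0 -1.7 0.9 0 0;0 -1.5 1.1 0 0;0 -1.3 1.2 0 0;0 0 0 0 0;0 0 0 0 0",
  "grip_force": 60
}}

```text
clock: 28.22
tcp_pos: [0.4472, -0.2823, 0.1895]
orientation: [2.302, 2.125, 0.013]
contact_force: [7.1, 7.0, 11.7]
grip_width: 0.0241
```

```bash
python3 go.py .4368 -.2814 .186; python3 snap.py h5 side 280 100 400 190
```

```text
t 28.225 p [ 0.4472 -0.2823  0.1895] F [ 7.1057  7.0284 11.7161] w 0.02414620836972284 yaw 1.4910613156380057 tilt [ 0.0122 -0.0009 -0.9999] q7 0.28453279990932795
tool delta cm [ 0.0122 -1.0441  0.3394]
6.666666666666667
```

View pics/h5.png

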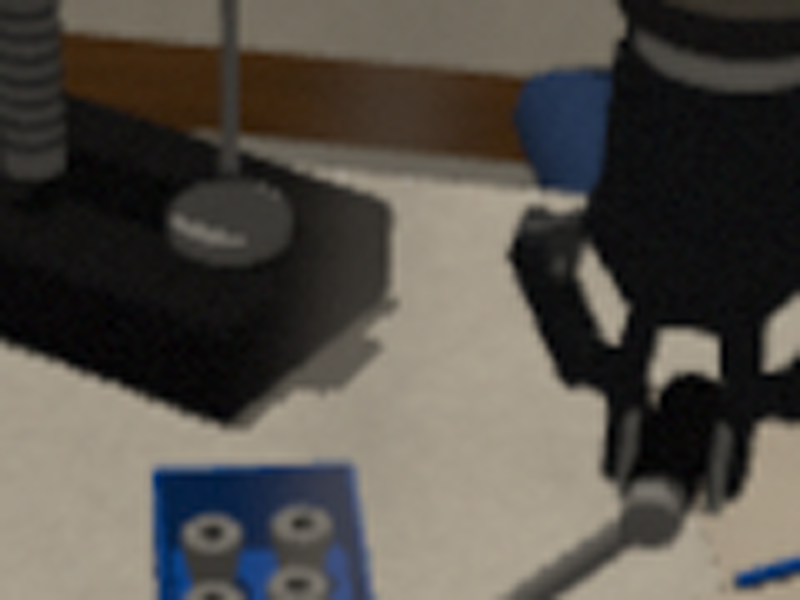

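Call:
{"api": "carry_out", "payload": {
  "series": "0 -0.4 0.35 0 0;0 -0.4 0.35 0 0;0 0 0 0 0;0 0 0 0 0"
}}

```text
clock: 28.78
tcp_pos: [0.441, -0.2817, 0.1831]
orientation: [2.299, 2.124, 0.016]
contact_force: [10.2, 7.6, 12.2]
grip_width: 0.0243
```

Call:
{"api": "carry_out", "payload": {
  "series": "0 -0.3 0.3 0 0;0 0 0 0 0;0 0 0 0 0"
}}

```text
clock: 29.15
tcp_pos: [0.4392, -0.2816, 0.1808]
orientation: [2.297, 2.123, 0.018]
contact_force: [14.1, 8.7, 14.7]
grip_width: 0.0244
```

Call:
{"api": "carry_out", "payload": {
  "series": "0 -0.3 0.2 0 0;0 0 0 0 0;0 0 0 0 0"
}}

```text
clock: 29.52
tcp_pos: [0.4391, -0.2816, 0.1806]
orientation: [2.292, 2.121, 0.022]
contact_force: [18.2, 7.9, 20.8]
grip_width: 0.0246
```

```bash
python3 go.py .4368 -.2814 .186; python3 snap.py h6 side 340 120 440 195; python3 snap.py h6t top 340 180 480 285
```

```text
t 29.525 p [ 0.4391 -0.2816  0.1806] F [18.1625  7.9145 20.8207] w 0.024552083574684025 yaw 1.4929749779741621 tilt [ 0.0231 -0.0041 -0.9997] q7 0.29266370962587135
tool delta cm [ 0.0002 -0.2192 -0.55  ]
8.0
5.714285714285714
```

View pics/h6.png

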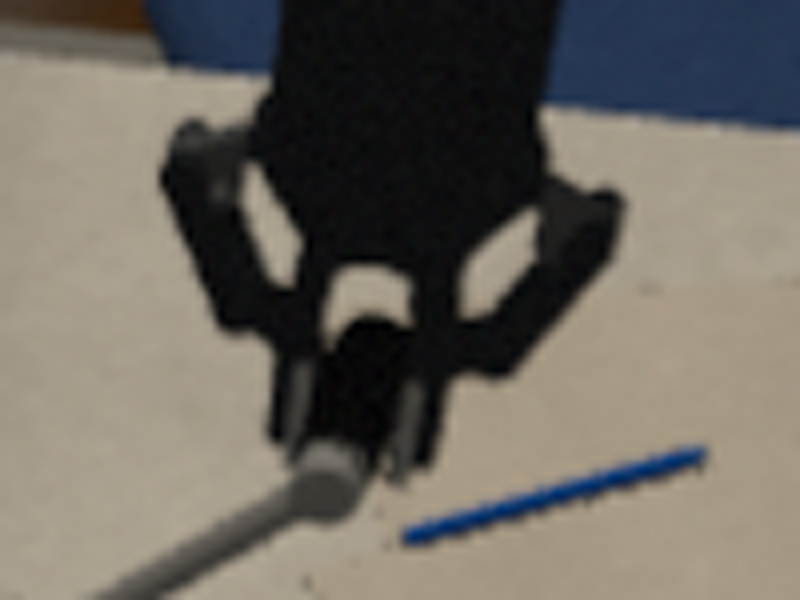

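View pics/h6t.png

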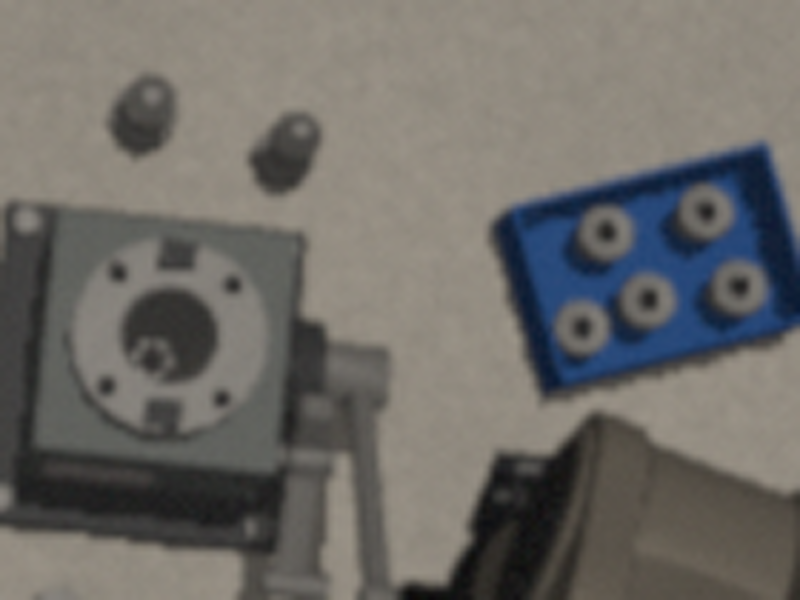

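```bash
python3 - <<'E'
from h import *
s=grab('side','side9');t=grab('top','top9')
ex=np.array([.9964,-.0849]);ey=np.array([.0849,.9964]);c=np.array([.567,-.155])
for hx in (-.002,):
  for a in (.85,.9,.95):
    f=a-np.radians(9);u=hx-.16*np.sin(f);z=.085+.16*np.cos(f)
    p=c+u*ex-.1*ey;print(a,u,z,proj(s,[*p,z]))
for q in ['brush_grip','catch_pad','lever_grip']:
    print(q,[(np.round(d['uv'],1).tolist(),round(d['confidence'],2)) for d in spotter.mark_of(s,q)[:4]])
o,R=st();print(o['clock'],o['tcp_pos'],o['contact_force'],o['grip_width'])
E
```

```text
0.85 -0.10420588581001164 0.20810140903251623 [377.06578144 173.46007376]
0.9 -0.11023066122614243 0.20283939905885462 [379.41718824 175.78017042]
0.95 -0.11598491635464664 0.1972828519571186 [381.62879815 178.17474288]
brush_grip [([328.1, 470.2], 0.96), ([404.5, 394.4], 0.8), ([325.7, 358.7], 0.77), ([251.2, 459.9], 0.66)]
catch_pad [([369.7, 218.9], 0.5), ([269.4, 251.2], 0.48)]
lever_grip [([383.4, 169.8], 0.65)]
29.875 [ 0.43910887 -0.28160003  0.18054519] [17.73735975  8.49802291 21.08078814] 0.024217216179317685
```

View pics/side9.png

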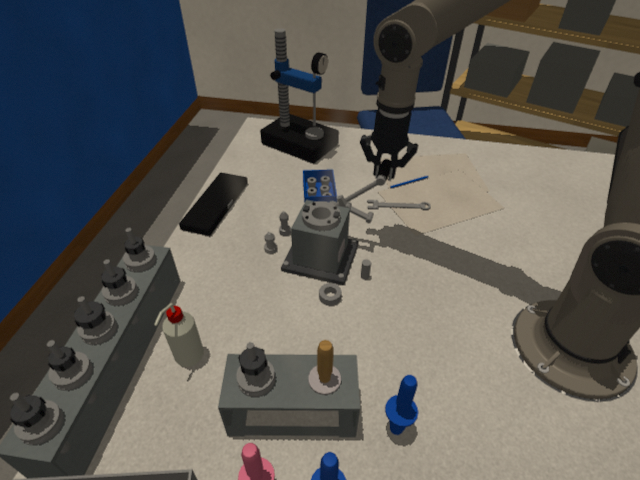

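View pics/top9.png

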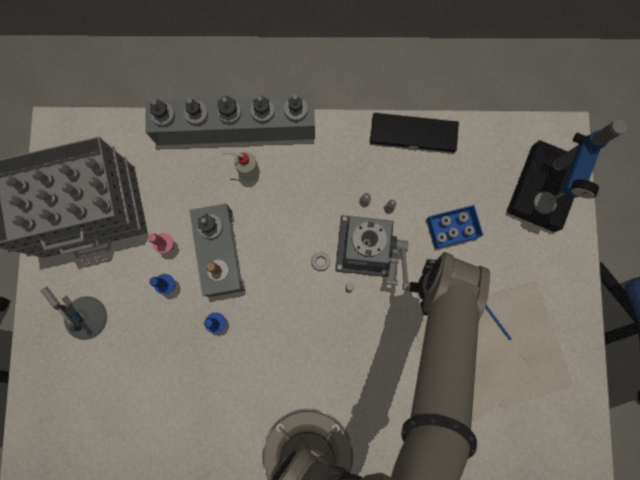

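The rod end at side (381,181) matches the stop (predicted 381.6, 178). The brush is in its hole, the catch is down at (369,219), and the bystanders haven't moved. I hand in.

```bash
python3 -c "
from bench import r
print(r.hand_in()); o=r.get_obs(); print(o['clock'],o['tcp_pos'],o['contact_force'])"
```

```text
the job is handed in; nothing more can be done
None
the job is handed in; nothing more can be done
```

The job is done as asked and handed in about 30 s into the 69 s allowed; no verdict was reported.

- **Brush:** I took the wooden brush from its rack hole and brushed the socket down, up and down again. The guard came to about 1–1.5 mm above the rim and the tip to about 5 mm below the mouth, both worked out from the tool height. The brush is back in the same hole, seated with a light contact of 5.8 N and confirmed in the picture.
- **Catch:** I pressed the pad down with closed fingers until the force jumped from 3.7 N to about 30 N at its stop. The pictures still show it fully down.
- **Lever:** I gripped it from above and pulled it along its arc until the tool stopped moving while the force kept rising, to about 28 N. The rod end shows at side (381,181) against (381.6,178) predicted for 0.95 rad. The fingers still hold it with a 60 N grip.

**Last checks:** in the final pictures nothing else on the desk had moved. Two small disagreements remained. The tool was about 5 mm lower at the stop than the plain arc predicts, probably because the grip shifted a little in the fingers. There was also about 8 N of side force at the wrist.

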